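# Strip the clamp dogs from a gluing jig

## Robot

A 6-joint arm with a two-finger parallel gripper is mounted at the origin on the work surface. World frame = base frame: x ahead of the robot, y to its left, z up, the work surface at z = 0. Lengths are in mm, angles in rad, forces in N, time in s.
With the tool pointing down it reaches from about 300 to 875 mm from the base axis. Payload 4.2 kg.
Tool frame: the origin (TCP) lies midway between the tips of the shut fingers; the grasp point (between the pads) lies 19 mm behind it; z points along the fingers, y is the line along which they close (so a half turn about z gives the same grasp; the last joint's range is limited). The gripper opens to 85 mm and grips with 20 to 120 N. Pads are 22 mm wide; open, the fingers measure 114 mm over their backs; the gripper's body (76 mm by 85 mm) begins 54 mm behind the grasp point. The pads swing forward as they close: fully open they stand 13 mm farther back than shut.
Start: joints at [1.197, 0.32, 1.565, -0, 1.257, -0.02], TCP at [199.22, 539.4, 231.338] pointing down, gripper open.
Joint ranges: [-3.11, 3.11], [-0.84, 2.01], [0.21, 2.61], [-1.34, 4.49], [0.05, 2.63], [-2.56, 2.56]. Speed limits (rad/s): [2.57, 2.57, 3.14, 3.14, 3.14, 3.14].

## Interface

Orientations are given as a 3x3 rotation matrix whose columns are the frame's x, y, z axes.
In Python, from cell import manip, vision gives the robot as it stands. The module is installed in compiled form; this text tells all that it offers.
- The arm moves only by the tool play_rows, never from a script. Its argument "targets" is a list of rows, each an object of numbers: "dx", "dy", "dz": the shift along the tool's x, y, z in m; "spin": the turn about the tool's z in degrees; "fingers": the finger opening in m, from 0 to 0.0854. In form: [{"dx": .., "dy": .., "dz": .., "spin": .., "fingers": ..}, ...]. A call has 1 to 5 rows; each row is the pose to reach, as a shift and turn from the pose commanded when the call began, along the tool's axes at that moment; what a row does not reach only later rows make up. A row lasts 1/10 s, in which the tool goes at most 50 mm and 8.59 degrees, less where a joint would pass 70% of its speed; a pose out of reach is approached as far as the arm can. A call with a gripper value outside its range is refused whole. The fingers move at their own pace and stop on an object; "squeeze" is the grip in N (left out, the last holds). Time passes only in rows, so rows that repeat a pose let the fingers close. It gives the time, the measured TCP pose, the force, the opening and the grip force at its end, in the units of the state.
- manip.sense(): the state, without advancing time (a new reading comes with each control period).
- vision.capture(name): name is "scene" or "side" or "wrist"; returns a dict with "pixels" (420x560x3 uint8, red, green, blue), "K" (3x3 intrinsics, pixels), "R" (3x3) and "t" (3): a world point X has camera coordinates R X + t. Camera axes: x right, y down, z forward; pixel columns grow to the right and rows downward; lengths in mm; the calibration is good to about 2 mm. A picture is of the moment at which its call begins. There is no depth.
- manip.sign_off(): hands the job in; it is judged then, once.
The state is a dict: "time_s": time; "joint_positions": joint angles; "dq": joint speeds; "joint_efforts": joint torques, N m; "tcp_pos": TCP position; "ee_rot": TCP orientation; "contact_force": force on the tool from outside, world axes, zero at the start; "ft_torque": the same for the moment, N m; "width": finger opening in mm; "gripper_force": force on a finger pad.
Only numpy, scipy, OpenCV 4.12 (cv2) and the standard library are available. Lean on these libraries where they do the work, as an engineer would, in place of code of your own. Each camera call takes 0.05 s, during which the arm holds its last target. There are 200 camera calls.

## Task

Strip the spar-gluing jig: push the yellow wedge in between the dark wooden post and the red sprung catch so that it alone holds the catch fully open, let go of it, then slide every clamp dog along the T-slot and out of its open end and put them all in the blue tray. Once the slot is empty and the dogs are in the tray, take the wedge out so that the catch springs shut, and lay it flat back on the black rubber mat. Leave the glue bottle, mug and green tin alone.

Things in the scene. Friction and masses are not known exactly. Their poses are not given: they have to be found in the camera images.
- jig: fixed plywood jig. Origin: underside, on the slot's centre line; x along the T-slot to its open end, y across towards the catch, z up. Board 20 mm thick, x -210 to 210 mm, y -45 to 45 mm, widened to y = 140 mm where x > 55 mm. The aluminium T-slot stands on it from x = -195 (closed) to 75 mm (open): inside 40 wide and 13 mm high, 5 mm lips 18 mm apart, top at z = 38 mm, 56 mm wide outside
- slot_mouth (a point): centre of the open end of the T-slot, on its floor (the board's top). Past it the dogs slide on to the bare board and can be lifted straight up once the whole foot is beyond it (dog origin 30 mm or more past it)
- post_face (a point): foot of the fixed dark wooden post, at its corner where the wedge enters: the post spans jig x 60 to 115 mm, y 40 to 62 mm, and stands 40 mm above the board; its y = 62 mm face guides the wedge. This point: jig x 115, y 62, z 20 mm
- catch (a joint): red sprung catch, slides along the jig's +y: 0 = shut, 0.03 m at most; the wedge opens it to 0.022; from 0.018 on the dogs pass. Its nose, 20 mm high, bars the slot mouth at jig x 83 to 103 mm, from y = 3 mm when shut. A bar let in flush with the board joins it to its shoulder. The spring shuts it with 3 N (shut) to 5 N (open)
- catch_shoulder (a point): foot of the inner face of the catch's shoulder, at its corner where the wedge enters; the shoulder is a red block 30 mm along the jig's x (85 to 115 mm), 16 mm wide, 40 mm high, moving with the catch. Its face is at jig y = 76 mm when shut: a gap of 14 mm to the post
- wedge: loose yellow wedge lying flat, 140 mm long, 35 mm high, 0.14 kg. Origin: centre of the underside; x to the thin tip (70 mm), tail at -70 mm, z up. 36 mm wide (y -18 to 18) from the tail to x = -5 mm, then tapering to 4 mm at the tip: the +y face is straight all along, the -y face slopes. It is pushed tip first along the jig's -x, on the board, straight face along the post
- wedge_home (a point): where the wedge's origin is when it is home (jig x 95, y 80, z 20 mm; wedge x along the jig's -x): its parallel part is then between post and shoulder and stays put by friction, and 50 mm of its tail stand out towards the jig's +x to be gripped
- mat: black rubber mat, fixed, 100 x 180 x 4 mm, where the wedge lies at the start and belongs at the end. Origin: centre of its underside; y along its length
- tray: blue shallow tray, fixed, for the dogs: 212 (x) x 192 (y) x 25 mm outside, walls and floor 6 mm thick. Origin: centre of its underside
- glue_bottle: bystander: white glue bottle, 60 mm wide, 150 mm tall; origin at the centre of its underside
- mug: bystander: blue mug, 90 mm tall; origin at the centre of its underside
- filler_tin: bystander: green tin, 60 mm wide, 80 mm tall; origin at the centre of its underside
- dog1: clamp dog, all five alike (some absent): steel T-foot 40 x 34 x 9 mm, stem 30 x 11 mm up to z = 25 mm, beech head 40 x 30 mm from z = 24 to 66 mm, red cap of radius 12 mm on top, 80 mm tall, about 0.25 kg. Origin: centre of the foot's underside; x along the slot (40 mm way), y across (30 and 34 mm way), z up. Starts standing in the T-slot, foot on its floor
- dog2: clamp dog, all five alike (some absent): steel T-foot 40 x 34 x 9 mm, stem 30 x 11 mm up to z = 25 mm, beech head 40 x 30 mm from z = 24 to 66 mm, red cap of radius 12 mm on top, 80 mm tall, about 0.25 kg. Origin: centre of the foot's underside; x along the slot (40 mm way), y across (30 and 34 mm way), z up. Starts standing in the T-slot, foot on its floor
- dog3: clamp dog, all five alike (some absent): steel T-foot 40 x 34 x 9 mm, stem 30 x 11 mm up to z = 25 mm, beech head 40 x 30 mm from z = 24 to 66 mm, red cap of radius 12 mm on top, 80 mm tall, about 0.25 kg. Origin: centre of the foot's underside; x along the slot (40 mm way), y across (30 and 34 mm way), z up. Starts standing in the T-slot, foot on its floor
- dog4: clamp dog, all five alike (some absent): steel T-foot 40 x 34 x 9 mm, stem 30 x 11 mm up to z = 25 mm, beech head 40 x 30 mm from z = 24 to 66 mm, red cap of radius 12 mm on top, 80 mm tall, about 0.25 kg. Origin: centre of the foot's underside; x along the slot (40 mm way), y across (30 and 34 mm way), z up. Starts standing in the T-slot, foot on its floor
- dog5: clamp dog, all five alike (some absent): steel T-foot 40 x 34 x 9 mm, stem 30 x 11 mm up to z = 25 mm, beech head 40 x 30 mm from z = 24 to 66 mm, red cap of radius 12 mm on top, 80 mm tall, about 0.25 kg. Origin: centre of the foot's underside; x along the slot (40 mm way), y across (30 and 34 mm way), z up. Starts standing in the T-slot, foot on its floor
Not all that is in view belongs to the job. What is shaped like the dog1 but pink or white is not meant. Leave any pink or purple look-alike of the dog2 alone.

How it is judged:
By the outcome, as a careful person would: the job done as asked, in the order asked, and still so for the second after the job is handed in, with the robot touching nothing.
Of dog1, dog2, dog3, dog4, dog5 only 3 to 5 are there at a start; the rules pass over those that are not, and their reading is None.
At some moment in a run one of wedge may be knocked a few centimetres aside while the robot is not near it.
Once in a run the grip may slacken for a moment while it holds something.
It also fails if it takes over 210 s, if anything falls off the work surface, if the arm or the gripper's body presses on something with over 40 N, if the wrist force passes 120 N, or if a joint passes its speed limit or range.

## Working session

There is one attempt and no reset: what is moved stays moved. The work goes in short steps, Python scripts to look and compute and a tool call to move; the robot and the scene stay as the last step left them, time stands still between calls to the robot, and variables do not carry over. Pictures are saved under pics/ and viewed, at most 14 in all, crops included, and the job is handed in when it is done.

Besides the shell and the picture viewer there is one more tool, called after ">>>" in YAML: its name, and indented under it one key for each argument. play_rows: Moves the arm, as the interface text tells. Its arguments: {"type":"object","properties":{"targets":{"type":"array","items":{"type":"object","properties":{"dx":{"type":"number"},"dy":{"type":"number"},"dz":{"type":"number"},"spin":{"type":"number"},"fingers":{"type":"number"}}}},"squeeze":{"type":"number"}},"required":["targets"]}

```bash
mkdir -p pics; cat > h.py <<'E'
import numpy as np, cv2
from cell import manip, vision
def cap(n,save=None):
    c=vision.capture(n)
    if save: cv2.imwrite('pics/'+save+'.png',c['pixels'][:,:,::-1])
    return c
def ray(c,uv,z):
    K,R,t=map(np.array,(c['K'],c['R'],c['t'])); o=-R.T@t
    d=R.T@np.linalg.inv(K)@np.array([uv[0],uv[1],1.]); return o+d*(z-o[2])/d[2]
def proj(c,X):
    p=np.array(c['K'])@(np.array(c['R'])@np.array(X,float)+np.array(c['t'])); return p[:2]/p[2]
def st():
    s=manip.sense(); print(s['time_s'],np.round(s['tcp_pos'],1),np.round(s['ee_rot'],3).tolist(),np.round(s['contact_force'],1),s['width'],s['gripper_force'])
    return s
E
python3 - <<'E'
from h import *
a=cap('scene','scene0');b=cap('side','side0');st()
for c in(a,b): print(np.round(-np.array(c['R']).T@c['t']), np.array(c['K'])[0,0])
np.save('pics/x.npy',0)
E
```

```text
0.1 [199.  539.  230.5] [[-0.938, 0.346, -0.001], [0.346, 0.938, -0.002], [0.0, -0.002, -1.0]] [ 0.  -0.1 -0.4] 85.54044053911413 0.0
[ 886. -571.  546.] 395.435989091485
[ 194. -887.  626.] 406.2980871854268
```

View pics/scene0.png

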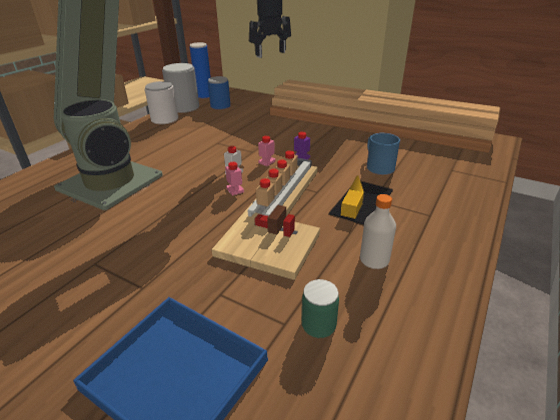

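View pics/side0.png

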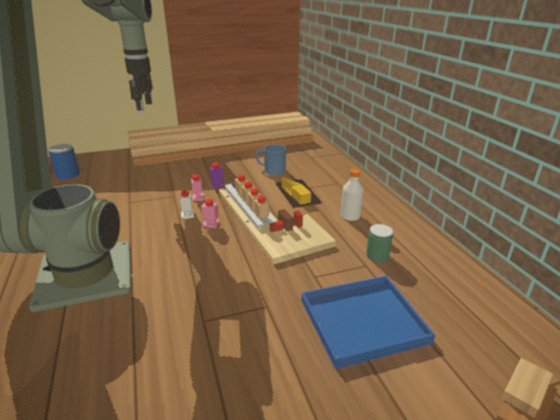

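Scene: yellow wedge (352,200) on the black mat (362,202), jig with beech dogs having red caps at (265,183), (273,173), (282,163), (290,155), and the tray at (175,370). Look-alikes to avoid: white (233,158), pink (235,180) and (266,150), purple (302,147). Next, a close crop.

```bash
python3 - <<'E'
import cv2,numpy as np
a=cv2.imread('pics/scene0.png')[130:280,205:405];b=cv2.imread('pics/side0.png')[150:270,170:370]
f=lambda i:cv2.resize(i,None,fx=4,fy=4,interpolation=cv2.INTER_CUBIC)
cv2.imwrite('pics/ca.png',f(a));cv2.imwrite('pics/cb.png',f(b))
E
```

```text
(no output)
```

View pics/ca.png

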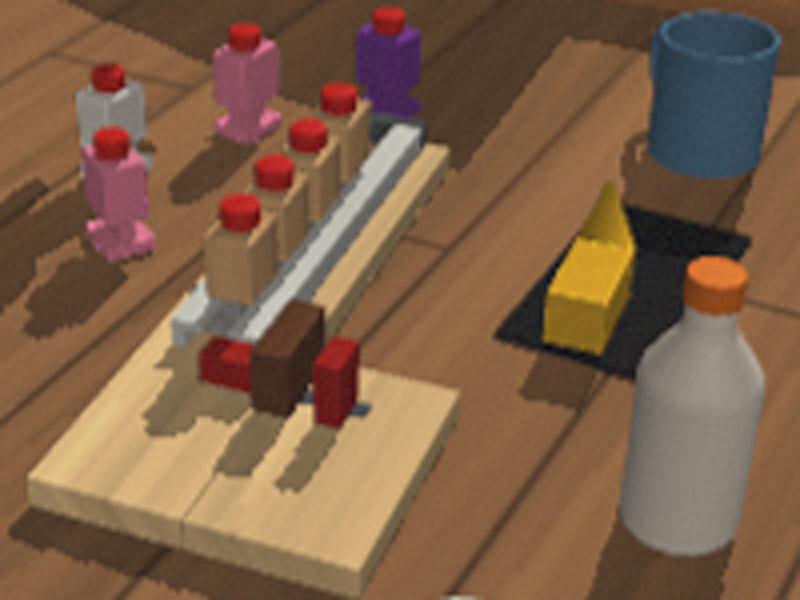

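View pics/cb.png

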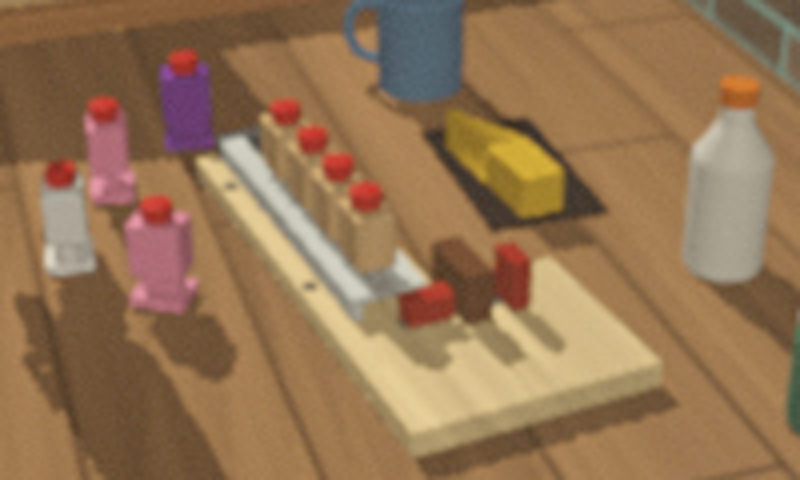

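Crops: four beech dogs (scene-crop caps (240,212), (274,172), (308,135), (339,99)) in the slot; the pink, white and purple ones stand outside. Wedge lies on the mat, tip pointing away from the scene camera.

```bash
cat >> h.py <<'E'
def tri(c1,u1,c2,u2):
    P=[np.array(c['K'])@np.c_[np.array(c['R']),np.array(c['t'])] for c in(c1,c2)]
    X=cv2.triangulatePoints(P[0],P[1],np.array(u1,float).reshape(2,1),np.array(u2,float).reshape(2,1)); return (X[:3]/X[3]).ravel()
E
python3 - <<'E'
from h import *
a=cap('scene');b=cap('side')
A=lambda u,v:((u+.5)/4+204.5,(v+.5)/4+129.5)
B=lambda u,v:((u+.5)/4+169.5,(v+.5)/4+149.5)
for n,p,q,z in [('210,-45',(30,482),(412,435),20),('210,140',(362,572),(662,365),20),('55,140',(460,395),(550,260),20),
 ('-210,45',(449,148),None,20),('-210,-45',None,(197,158),20),
 ('cap1',(240,200),(367,184),80+20),('cap4',(340,88),(287,103),100),('wedge tail top L',(553,286),(503,178),39),('wedge tail top R',(608,296),(565,165),39),
 ('tip top',(612,183),(450,110),39),('mat near L',(497,335),(495,226),4),('mat far R',(750,240),(528,120),4),('mat L far',(None),(427,132),4),('mat R',None,(606,210),4),('mat?',(640,208),None,4)]:
    r=[n]
    if p: r.append(np.round(ray(a,A(*p),z)[:2]))
    if q: r.append(np.round(ray(b,B(*q),z)[:2]))
    if p and q: r.append(np.round(tri(a,A(*p),b,B(*q))))
    print(*r)
# tray
for c in(a,b):
    h=cv2.cvtColor(c['pixels'],cv2.COLOR_RGB2HSV); m=cv2.inRange(h,(100,150,60),(125,255,255))
    n,l,s,ce=cv2.connectedComponentsWithStats(m); i=1+np.argmax(s[1:,4]); 
    ct=cv2.findContours((l==i).astype('uint8'),0,2)[0][0]; ap=cv2.approxPolyDP(cv2.convexHull(ct),4,True).reshape(-1,2)
    for p in ap: print(p,np.round(ray(c,p,25)[:2]),np.round(ray(c,p,0)[:2]))
E
```

```text
210,-45 [ 447. -108.] [ 439. -111.] [ 442. -102.   14.]
210,140 [627. -82.] [620. -89.] [625. -79.  14.]
55,140 [607.  67.] [600.  61.] [605.  72.  14.]
-210,45 [478. 319.]
-210,-45 [386. 304.]
cap1 [464.  73.] [465.  71.] [465.  72. 100.]
cap4 [445. 223.] [444. 217.] [445. 222.  99.]
wedge tail top L [619. 165.] [600. 160.] [610. 187.  23.]
wedge tail top R [650. 170.] [654. 165.] [653. 163.  42.]
tip top [605. 295.] [600. 289.] [603. 299.  36.]
mat near L [592. 150.] [590. 148.] [591. 152.   2.]
mat far R [690. 327.] [684. 319.] [689. 333.  -1.]
mat L far [591. 323.]
mat R [683. 145.]
mat? [614. 332.]
[266 351] [ 672. -260.] [ 662. -245.]
[267 359] [ 681. -271.] [ 671. -257.]
[221 419] [ 676. -378.] [ 666. -369.]
[117 419] [ 557. -447.] [ 541. -441.]
[ 79 390] [ 477. -446.] [ 458. -440.]
[ 74 380] [ 458. -440.] [ 437. -434.]
[168 298] [ 465. -254.] [ 444. -239.]
[367 314] [ 564. -360.] [ 579. -338.]
```

>>> play_rows:
  targets:
    - {"dx":-0.045,"dy":-0.02,"dz":-0.01,"spin":8,"fingers":0.085}
    - {"dx":-0.09,"dy":-0.04,"dz":-0.02,"spin":16,"fingers":0.085}
    - {"dx":-0.135,"dy":-0.06,"dz":-0.03,"spin":24,"fingers":0.085}
    - {"dx":-0.18,"dy":-0.08,"dz":-0.04,"spin":32,"fingers":0.085}
    - {"dx":-0.22,"dy":-0.1,"dz":-0.05,"spin":40,"fingers":0.085}

```text
time_s: 0.7
tcp_pos: [372.1, 367.7, 281.6]
ee_rot: [[-0.491, 0.871, 0.0], [0.871, 0.491, -0.0], [-0.0, 0.0, -1.0]]
contact_force: [-0.1, 0.3, -0.5]
width: 85.0
gripper_force: 0.0
```

```bash
python3 - <<'E'
from h import *
st(); w=cap('wrist','w0'); R=np.array(w['R']); print(np.round(-R.T@w['t']),np.round(R,2).tolist(),w['K'])
E
```

```text
0.7 [372.1 367.7 281.6] [[-0.491, 0.871, 0.0], [0.871, 0.491, -0.0], [-0.0, 0.0, -1.0]] [-0.1  0.3 -0.5] 85.04274946434698 0.0
[337. 430. 424.] [[0.87, 0.49, -0.0], [0.47, -0.84, 0.28], [0.14, -0.24, -0.96]] [[342.29627648   0.         280.53914588]
 [  0.         342.29627648 202.85457494]
 [  0.           0.           1.        ]]
```

>>> play_rows:
  targets:
    - {"dx":-0.045,"dy":0.016,"dz":-0.01,"spin":5,"fingers":0.085}
    - {"dx":-0.09,"dy":0.032,"dz":-0.02,"spin":10,"fingers":0.085}
    - {"dx":-0.135,"dy":0.048,"dz":-0.03,"spin":15,"fingers":0.085}
    - {"dx":-0.18,"dy":0.064,"dz":-0.04,"spin":20,"fingers":0.085}
    - {"dx":-0.22,"dy":0.08,"dz":-0.05,"spin":22,"fingers":0.085}

```text
time_s: 1.25
tcp_pos: [550.7, 216.4, 331.6]
ee_rot: [[-0.132, 0.991, -0.0], [0.991, 0.132, 0.0], [0.0, -0.0, -1.0]]
contact_force: [-0.0, 1.2, -0.1]
width: 85.1
gripper_force: 0.0
```

```bash
python3 - <<'E'
from h import *
st(); w=cap('wrist','w1')
E
```

```text
1.25 [550.7 216.4 331.6] [[-0.132, 0.991, -0.0], [0.991, 0.132, 0.0], [0.0, -0.0, -1.0]] [-0.   1.2 -0.1] 85.1473976263882 0.0
```

View pics/w1.png

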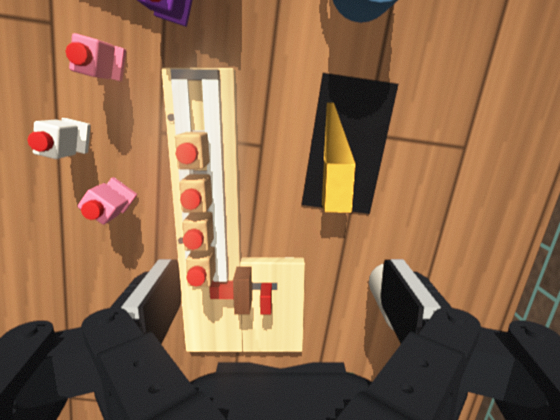

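Wrist view: dogs' caps at (187,153), (191,198), (193,239), (197,275); wedge with tip (330,103), tail edge (325–352,212), mat around it; catch (225,290)/(266,298), post (243,290).

```bash
cat >> h.py <<'E'
def hsv(c): return cv2.cvtColor(cv2.GaussianBlur(c['pixels'],(3,3),0),cv2.COLOR_RGB2HSV)
def blobs(m,amin=20):
    n,l,s,ce=cv2.connectedComponentsWithStats(m); return [(int(s[i,4]),ce[i].round(1),cv2.findContours((l==i).astype('uint8'),0,2)[0][0]) for i in range(1,n) if s[i,4]>=amin]
def yellow(c): return cv2.inRange(hsv(c),(20,200,60),(32,255,255))
E
python3 - <<'E'
from h import *
w=cap('wrist')
y=blobs(yellow(w),100)
print([(b[0],b[1]) for b in y])
ct=max(y,key=lambda b:b[0])[2]
for p in cv2.approxPolyDP(ct,2,True).reshape(-1,2): print(p,np.round(ray(w,p,39)[:2],1),np.round(ray(w,p,4)[:2],1))
for n,p,z in[('210,-45',(187,352),20),('210,140',(303,353),20),('55,140',(303,258),20),('-210,-45',(164,70),20),('-210,45',(236,68),20),
 ('matA',(323,73),4),('matB',(397,84),4),('matC',(370,213),4),('matD',(303,206),4)]: print(n,np.round(ray(w,p,z)[:2],1))
h=hsv(w); m=cv2.inRange(h,(0,200,110),(6,255,255))|cv2.inRange(h,(174,200,110),(180,255,255))
for b in blobs(m,30): print(b[0],b[1],np.round(ray(w,b[1],98)[:2],1))
E
```

```text
[]Traceback (most recent call last):
  File "<stdin>", line 5, in <module>
ValueError: max() iterable argument is empty
```

```bash
sed -i 's/(20,200,60),(32,255,255)/(18,170,60),(34,255,255)/' h.py
python3 - <<'E'
from h import *
w=cap('wrist')
print(hsv(w)[190,340],hsv(w)[150,345])
y=blobs(yellow(w),60)
print([(b[0],b[1]) for b in y])
ct=max(y,key=lambda b:b[0])[2]
for p in cv2.approxPolyDP(ct,2,True).reshape(-1,2): print(p,np.round(ray(w,p,39)[:2],1),np.round(ray(w,p,4)[:2],1))
for n,p,z in[('210,-45',(187,352),20),('210,140',(303,353),20),('55,140',(303,258),20),('-210,-45',(164,70),20),('-210,45',(236,68),20),
 ('matA',(323,73),4),('matB',(397,84),4),('matC',(370,213),4),('matD',(303,206),4)]: print(n,np.round(ray(w,p,z)[:2],1))
h=hsv(w); m=cv2.inRange(h,(0,200,110),(6,255,255))|cv2.inRange(h,(174,200,110),(180,255,255))
for b in blobs(m,30): print(b[0],b[1],np.round(ray(w,b[1],98)[:2],1))
E
```

```text
[ 24 170 247] [ 21 182 230]
[(2402, array([334.3, 162.2]))]
[326 101] [599.8 294.9] [604.3 295.6]
[320 203] [613.5 166.2] [619.1 156.6]
[324 210] [620.3 157.3] [626.5 147. ]
[348 210] [652.  161.4] [660.7 151.4]
[352 160] [644.7 228. ] [652.8 223.3]
[331 102] [606.  294.5] [611.  295.2]
210,-45 [ 447.6 -108.5]
210,140 [629.8 -87. ]
55,140 [605.5  75.8]
-210,-45 [397.1 305.6]
-210,45 [485.3 319.5]
matA [594.7 329.2]
matB [692.2 328.5]
matC [693. 151.]
matD [595.6 149. ]
249 [71.3 52.9] [328.9 306.3]
290 [ 35.5 139.8] [287.  213.2]
247 [ 88.8 209. ] [342.1 141.2]
```

```bash
python3 - <<'E'
from h import *
a=cap('scene');b=cap('side')
for n,p,q in [('bottle top',(384,202),(355,173)),('bottle base',(376,260),(351,216)),('tin top',(320,292),(381,233)),('mug top',(384,142),(274,152))]:
    print(n,np.round(tri(a,p,b,q)))
E
```

```text
bottle top [739.  52. 140.]
bottle base [742.  53.  -5.]
tin top [ 710. -155.   71.]
mug top [620. 443.  72.]
```

>>> play_rows:
  targets:
    - {"dx":-0.012,"dy":0.02,"dz":0.04}
    - {"dx":-0.022,"dy":0.04,"dz":0.08}
    - {"dx":-0.034,"dy":0.06,"dz":0.12}
    - {"dx":-0.044,"dy":0.078,"dz":0.16}
    - {"dx":-0.044,"dy":0.078,"dz":0.2}

```text
invalid input at $.targets[0]: expected keys dx, dy, dz, spin, fingers
```

```bash
python3 - <<'E'
from h import *
s=st(); w=cap('wrist','w2')
ct=max(blobs(yellow(w),60),key=lambda b:b[0])[2]
T=np.array(s['ee_rot']);
for p in cv2.approxPolyDP(ct,3,True).reshape(-1,2): print(p,*[np.round((ray(w,p,z)-s['tcp_pos'])@T,1)[:2] for z in(39,4)])
E
```

```text
1.5 [549.  218.3 330.7] [[-0.135, 0.991, -0.002], [0.991, 0.135, 0.0], [0.0, -0.002, -1.0]] [-0.1  0.1  0.7] 84.81381910793203 0.0
[330 105] [69.  60.4] [68.8 65.2]
[324 208] [-62.2  57.8] [-73.   62.4]
[326 213] [-69.2  60.7] [-80.5  65.6]
[352 214] [-70.5  95.4] [-82. 103.]
[356 164] [-3.4 96.5] [ -9.4 104.3]
[336 107] [66.7 67.8] [66.3 73.2]
```

View pics/w2.png

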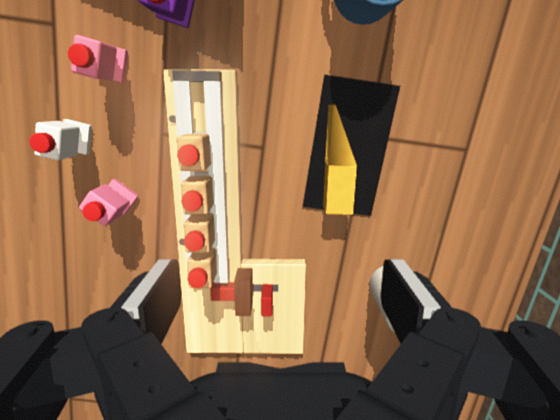

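The move was refused (all keys needed), so the picture is unchanged; the mask gives wedge in tool axes: tail −70, tip +68, y 60–96 – consistent with its 140×36 size.

>>> play_rows:
  targets:
    - {"dx":-0.012,"dy":0.02,"dz":0.04,"spin":0,"fingers":0.085}
    - {"dx":-0.022,"dy":0.04,"dz":0.08,"spin":0,"fingers":0.085}
    - {"dx":-0.034,"dy":0.06,"dz":0.12,"spin":0,"fingers":0.085}
    - {"dx":-0.045,"dy":0.078,"dz":0.16,"spin":0,"fingers":0.085}
    - {"dx":-0.045,"dy":0.078,"dz":0.2,"spin":0,"fingers":0.085}

```text
time_s: 2.05
tcp_pos: [633.7, 184.4, 129.5]
ee_rot: [[-0.136, 0.991, 0.001], [0.991, 0.136, 0.0], [-0.0, 0.001, -1.0]]
contact_force: [-0.6, -0.8, -0.7]
width: 85.1
gripper_force: 0.0
```

```bash
python3 - <<'E'
from h import *
s=st(); w=cap('wrist','w3')
ct=max(blobs(yellow(w),60),key=lambda b:b[0])[2]
T=np.array(s['ee_rot']);
for p in cv2.approxPolyDP(ct,3,True).reshape(-1,2): print(p,*[np.round((ray(w,p,z)-s['tcp_pos'])@T,1)[:2] for z in(39,4)])
E
```

```text
2.05 [633.7 184.4 129.5] [[-0.136, 0.991, 0.001], [0.991, 0.136, 0.0], [-0.0, 0.001, -1.0]] [-0.6 -0.8 -0.7] 85.12835295785636 0.0
[258  31] [113.9 -13.7] [120.4 -15.8]
[253  31] [113.9 -16.8] [120.4 -19.4]
[254 230] [-17. -19.] [-30.3 -21.9]
[254 153] [ 38.7 -17.8] [ 33.8 -20.5]
[297 151] [40.1 11.4] [35.4 13. ]
[298 140] [47.5 11.9] [43.9 13.7]
[305 152] [39.4 16.8] [34.6 19.3]
```

>>> play_rows:
  targets:
    - {"dx":0,"dy":0,"dz":0.045,"spin":0,"fingers":0.085}
    - {"dx":0,"dy":0,"dz":0.09,"spin":0,"fingers":0.085}
    - {"dx":0,"dy":0,"dz":0.115,"spin":0,"fingers":0.085}
    - {"dx":0,"dy":0,"dz":0.122,"spin":0,"fingers":0.085}
    - {"dx":0,"dy":0,"dz":0.122,"spin":0,"fingers":0.06}

```text
time_s: 2.6
tcp_pos: [632.2, 185.0, 9.5]
ee_rot: [[-0.136, 0.991, -0.001], [0.991, 0.136, -0.0], [0.0, -0.001, -1.0]]
contact_force: [0.3, 0.8, 0.2]
width: 72.9
gripper_force: 0.0
```

>>> play_rows:
  targets:
    - {"dx":0,"dy":0,"dz":0,"spin":0,"fingers":0.02}
    - {"dx":0,"dy":0,"dz":0,"spin":0,"fingers":0.02}
    - {"dx":0,"dy":0,"dz":0,"spin":0,"fingers":0.02}
    - {"dx":0,"dy":0,"dz":0,"spin":0,"fingers":0.02}
    - {"dx":0,"dy":0,"dz":0,"spin":0,"fingers":0.02}
  squeeze: 80

```text
time_s: 3.1
tcp_pos: [634.3, 184.4, 11.8]
ee_rot: [[-0.134, 0.991, 0.004], [0.991, 0.134, 0.001], [0.001, 0.004, -1.0]]
contact_force: [-0.2, -0.0, 6.7]
width: 34.5
gripper_force: 81.5
```

>>> play_rows:
  targets:
    - {"dx":0,"dy":0,"dz":-0.01,"spin":0,"fingers":0.02}
    - {"dx":0,"dy":0,"dz":-0.04,"spin":0,"fingers":0.02}
    - {"dx":0,"dy":0,"dz":-0.08,"spin":0,"fingers":0.02}
    - {"dx":0,"dy":0,"dz":-0.1,"spin":0,"fingers":0.02}
    - {"dx":0,"dy":0,"dz":-0.1,"spin":0,"fingers":0.02}

```text
time_s: 3.6
tcp_pos: [634.9, 184.4, 113.6]
ee_rot: [[-0.134, 0.991, 0.008], [0.991, 0.134, 0.002], [0.001, 0.008, -1.0]]
contact_force: [0.2, -0.7, -1.5]
width: 35.2
gripper_force: 80.5
```

```bash
python3 - <<'E'
from h import *
s=st()
w=cap('wrist','w4')
T=np.array(s['ee_rot']);ct=max(blobs(yellow(w),60),key=lambda b:b[0])[2]
for p in cv2.approxPolyDP(ct,3,True).reshape(-1,2): print(p,np.round((ray(w,p,s['tcp_pos'][2]+28)-s['tcp_pos'])@T,1)[:2])
E
```

```text
3.6 [634.9 184.4 113.6] [[-0.134, 0.991, 0.008], [0.991, 0.134, 0.002], [0.001, 0.008, -1.0]] [ 0.2 -0.7 -1.5] 35.175294635638124 80.48342943191528
[221   0] [100.5 -17.4]
[228 149] [ 56.7 -17.1]
[233 164] [ 51.7 -15.7]
[230 172] [ 48.9 -16.8]
[234 175] [ 47.9 -15.5]
[233 184] [ 44.8 -15.9]
[237 185] [ 44.4 -14.6]
[234 191] [ 42.3 -15.7]
[244 195] [ 40.9 -12.3]
[230 198] [ 39.8 -17.2]
[232 236] [ 25.8 -17. ]
[232 197] [ 40.2 -16.5]
[328 193] [41.6 16.6]
[331 198] [39.8 17.7]
[327 256] [17.9 17.2]
[331 195] [40.8 17.7]
[253   0] [100.6  -7.9]
```

>>> play_rows:
  targets:
    - {"dx":-0.03,"dy":-0.006,"dz":-0.03,"spin":0,"fingers":0.02}
    - {"dx":-0.07,"dy":-0.012,"dz":-0.06,"spin":0,"fingers":0.02}
    - {"dx":-0.11,"dy":-0.02,"dz":-0.08,"spin":0,"fingers":0.02}
    - {"dx":-0.15,"dy":-0.026,"dz":-0.1,"spin":0,"fingers":0.02}
    - {"dx":-0.187,"dy":-0.03,"dz":-0.1,"spin":0,"fingers":0.02}

```text
time_s: 4.15
tcp_pos: [628.5, -7.3, 210.4]
ee_rot: [[-0.134, 0.991, 0.002], [0.991, 0.134, -0.0], [-0.0, 0.002, -1.0]]
contact_force: [1.1, 0.3, -1.8]
width: 34.8
gripper_force: 80.4
```

>>> play_rows:
  targets:
    - {"dx":0,"dy":0,"dz":0,"spin":0,"fingers":0.02}
    - {"dx":0,"dy":0,"dz":0,"spin":0,"fingers":0.02}

```text
time_s: 4.35
tcp_pos: [627.2, -6.1, 207.1]
ee_rot: [[-0.132, 0.991, -0.004], [0.991, 0.132, 0.001], [0.001, -0.004, -1.0]]
contact_force: [0.9, 0.6, -2.3]
width: 35.0
gripper_force: 80.4
```

```bash
python3 - <<'E'
from h import *
s=st(); w=cap('wrist','w5')
E
```

```text
4.35 [627.2  -6.1 207.1] [[-0.132, 0.991, -0.004], [0.991, 0.132, 0.001], [0.001, -0.004, -1.0]] [ 0.9  0.6 -2.3] 34.98549573017648 80.40690422058105
```

View pics/w5.png

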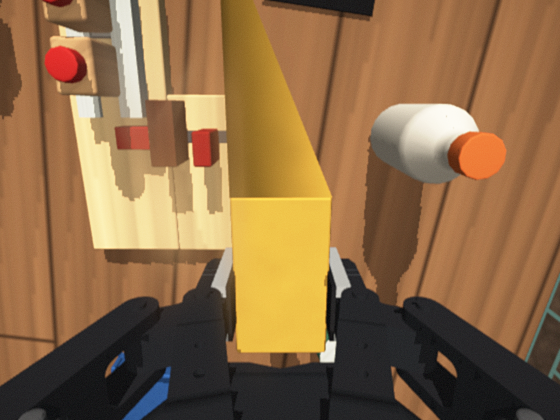

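Picture: held wedge centred between fingers (tail bottom (240–327,350)); post (149–185,100–165), shoulder (193–217,128–166), nose (117–150,125–150), board corner (93,248).

```bash
python3 - <<'E'
from h import *
w=cap('wrist');s=manip.sense(); p=w['pixels'].astype(int)
for r in(140,152): print(r,[(i,*p[r,i]) for i in range(146,222,2)])
for c in(157,178,200,211): print(c,[(j,*p[j,c]) for j in list(range(94,104,2))+list(range(122,134,2))+list(range(150,172,2))])
for n,q in[('210,-45',(94,248)),('210,y',(180,248)),('210,y',(220,248)),('x,-45',(70,120))]: print(n,np.round(ray(w,q,20),1))
E
```

```text
140 [(146, np.int64(195), np.int64(88), np.int64(66)), (148, np.int64(173), np.int64(85), np.int64(64)), (150, np.int64(133), np.int64(94), np.int64(65)), (152, np.int64(131), np.int64(90), np.int64(64)), (154, np.int64(132), np.int64(91), np.int64(64)), (156, np.int64(137), np.int64(94), np.int64(65)), (158, np.int64(140), np.int64(94), np.int64(65)), (160, np.int64(137), np.int64(90), np.int64(62)), (162, np.int64(135), np.int64(91), np.int64(64)), (164, np.int64(136), np.int64(92), np.int64(63)), (166, np.int64(134), np.int64(90), np.int64(62)), (168, np.int64(137), np.int64(93), np.int64(63)), (170, np.int64(137), np.int64(89), np.int64(60)), (172, np.int64(141), np.int64(95), np.int64(65)), (174, np.int64(119), np.int64(81), np.int64(53)), (176, np.int64(108), np.int64(77), np.int64(52)), (178, np.int64(102), np.int64(73), np.int64(45)), (180, np.int64(104), np.int64(74), np.int64(50)), (182, np.int64(99), np.int64(71), np.int64(49)), (184, np.int64(96), np.int64(65), np.int64(43)), (186, np.int64(91), np.int64(65), np.int64(43)), (188, np.int64(112), np.int64(96), np.int64(85))
[... 6589 characters left out ...]
np.int64(147), np.int64(60), np.int64(41)), (150, np.int64(95), np.int64(49), np.int64(32)), (152, np.int64(95), np.int64(47), np.int64(28)), (154, np.int64(93), np.int64(46), np.int64(30)), (156, np.int64(101), np.int64(51), np.int64(35)), (158, np.int64(98), np.int64(46), np.int64(29)), (160, np.int64(104), np.int64(50), np.int64(35)), (162, np.int64(102), np.int64(47), np.int64(31)), (164, np.int64(108), np.int64(48), np.int64(33)), (166, np.int64(133), np.int64(88), np.int64(59)), (168, np.int64(170), np.int64(140), np.int64(94)), (170, np.int64(175), np.int64(144), np.int64(95))]
210,-45 [ 443.7 -104.5   20. ]
210,y [532.8 -92.3  20. ]
210,y [574.2 -86.6  20. ]
x,-45 [423.5  23.9  20. ]
```

```bash
python3 - <<'E'
from h import *
w=cap('wrist');s=st()
R=lambda th:np.array([[np.cos(th),np.sin(th)],[np.sin(th),-np.cos(th)]]) 
T=np.array(s['ee_rot'])
for n,q,z in[('post top edge y62',(175.2,152),60),('post top edge y62',(173.5,140),60),('post foot y62',(187.6,152),20),('post foot corner',(187.6,163),20),('post L y40',(150,152),60),('post front x115',(165,167),60),('post back x60',(157,101),60),
 ('shoulder y76',(192.5,152),60),('sh y92',(209.6,152),60),('sh front x115',(200,166.5),60),('sh back x85',(200,130),60),('board 55',(200,95),20),('board 210',(130,248),20),('board 210',(215,248),20)]:
    X=ray(w,q,z); d=(X-s['tcp_pos'])@T; print(n,np.round(X[:2],1),np.round(d[:2],1))
E
```

```text
4.5 [627.7  -4.3 207.9] [[-0.136, 0.991, -0.003], [0.991, 0.136, 0.001], [0.001, -0.002, -1.0]] [-0.4 -0.2 -2.7] 34.678408830454316 80.4054343700409
post top edge y62 [534.7  14.7] [ 31.3 -89.2]
post top edge y62 [532.8  24.6] [ 41.4 -89.7]
post foot y62 [535.    9.2] [ 25.9 -89.6]
post foot corner [535.6  -1.4] [ 15.2 -90.4]
post L y40 [513.6  11.8] [  31.3 -110.5]
post front x115 [526.7   0.7] [ 18.5 -99. ]
post back x60 [518.   54.1] [  72.7 -100.4]
shoulder y76 [549.2  16.7] [ 31.3 -74.5]
sh y92 [563.6  18.7] [ 31.3 -60.1]
sh front x115 [556.4   5.2] [ 19. -69.]
sh back x85 [554.2  35.8] [ 49.6 -67. ]
board 55 [543.1  63.2] [ 78.2 -74.2]
board 210 [481.4 -99.1] [ -74.2 -157.4]
board 210 [569.4 -87. ] [-74.1 -68.6]
```

>>> play_rows:
  targets:
    - {"dx":-0.03,"dy":-0.02,"dz":0.0,"spin":0,"fingers":0.02}
    - {"dx":-0.06,"dy":-0.04,"dz":0.0,"spin":0,"fingers":0.02}
    - {"dx":-0.09,"dy":-0.055,"dz":0.03,"spin":0,"fingers":0.02}
    - {"dx":-0.117,"dy":-0.069,"dz":0.06,"spin":0,"fingers":0.02}
    - {"dx":-0.117,"dy":-0.069,"dz":0.1,"spin":0,"fingers":0.02}

```text
time_s: 5.0
tcp_pos: [575.6, -132.7, 109.4]
ee_rot: [[-0.133, 0.991, 0.003], [0.991, 0.133, -0.002], [-0.002, 0.003, -1.0]]
contact_force: [0.6, -0.5, -2.4]
width: 34.8
gripper_force: 80.5
```

>>> play_rows:
  targets:
    - {"dx":0,"dy":0,"dz":0.03,"spin":0,"fingers":0.02}
    - {"dx":0,"dy":0,"dz":0.05,"spin":0,"fingers":0.02}
    - {"dx":0,"dy":0,"dz":0.065,"spin":0,"fingers":0.02}
    - {"dx":0,"dy":0,"dz":0.07,"spin":0,"fingers":0.02}
    - {"dx":0,"dy":0,"dz":0.07,"spin":0,"fingers":0.02}

```text
time_s: 5.5
tcp_pos: [575.4, -129.6, 38.5]
ee_rot: [[-0.136, 0.991, -0.002], [0.991, 0.136, 0.001], [0.001, -0.002, -1.0]]
contact_force: [-0.4, -0.2, -1.8]
width: 34.5
gripper_force: 80.4
```

>>> play_rows:
  targets:
    - {"dx":0,"dy":0,"dz":0.002,"spin":0,"fingers":0.02}
    - {"dx":0,"dy":0,"dz":0.004,"spin":0,"fingers":0.02}

```text
time_s: 5.7
tcp_pos: [576.5, -130.5, 36.2]
ee_rot: [[-0.135, 0.991, 0.002], [0.991, 0.135, -0.0], [-0.001, 0.002, -1.0]]
contact_force: [0.3, -0.4, -2.0]
width: 34.6
gripper_force: 80.4
```

```bash
python3 - <<'E'
from h import *
s=st(); a=cap('scene','s1'); b=cap('side','b1'); w=cap('wrist','w6')
f=lambda i:cv2.resize(i[:,:,::-1],(400,300),interpolation=cv2.INTER_CUBIC)
cv2.imwrite('pics/m1.png',np.vstack([np.hstack([f(a['pixels'][165:285,205:365]),f(b['pixels'][180:300,210:370])]),np.hstack([f(w['pixels']),f(w['pixels'][0:150,150:350])])]))
E
```

```text
5.7 [ 576.5 -130.5   36.2] [[-0.135, 0.991, 0.002], [0.991, 0.135, -0.0], [-0.001, 0.002, -1.0]] [ 0.3 -0.4 -2. ] 34.63381682883341 80.43715953826904
```

View pics/m1.png

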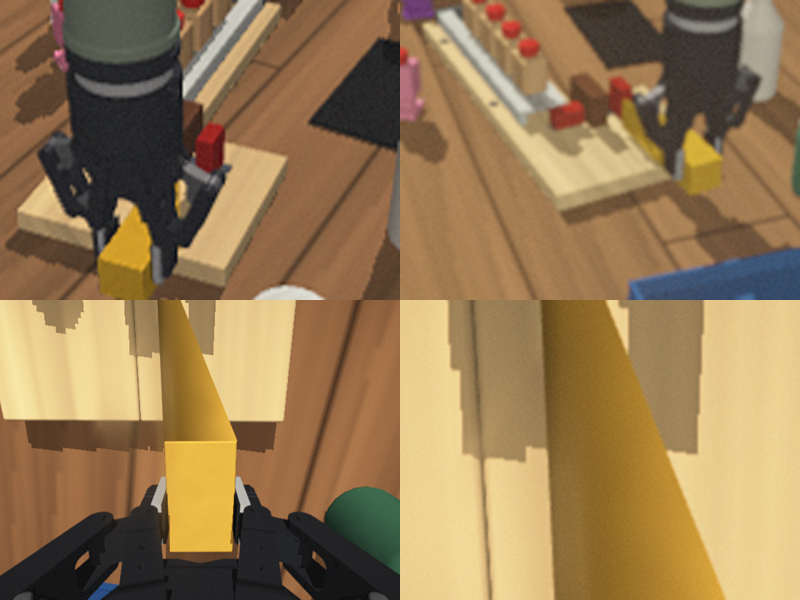

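Mosaic shows the wedge over the board, tip short of post/shoulder, tin clear of the gripper. Lower to contact and enter.

>>> play_rows:
  targets:
    - {"dx":0,"dy":0,"dz":0.002,"spin":0,"fingers":0.02}
    - {"dx":0,"dy":0,"dz":0.003,"spin":0,"fingers":0.02}
    - {"dx":0,"dy":0,"dz":0.004,"spin":0,"fingers":0.02}
    - {"dx":0,"dy":0,"dz":0.005,"spin":0,"fingers":0.02}
    - {"dx":0,"dy":0,"dz":0.005,"spin":0,"fingers":0.02}

```text
time_s: 6.35
tcp_pos: [575.5, -130.6, 30.1]
ee_rot: [[-0.134, 0.991, -0.0], [0.991, 0.134, 0.0], [0.0, -0.0, -1.0]]
contact_force: [-0.2, -0.5, -1.7]
width: 34.9
gripper_force: 80.4
```

>>> play_rows:
  targets:
    - {"dx":0,"dy":0,"dz":0.001,"spin":0,"fingers":0.02}
    - {"dx":0,"dy":0,"dz":0.002,"spin":0,"fingers":0.02}

```text
time_s: 6.55
tcp_pos: [575.7, -130.7, 28.3]
ee_rot: [[-0.134, 0.991, 0.0], [0.991, 0.134, 0.0], [0.0, 0.0, -1.0]]
contact_force: [-0.1, -0.6, -2.1]
width: 34.8
gripper_force: 80.4
```

>>> play_rows:
  targets:
    - {"dx":0,"dy":0,"dz":0.001,"spin":0,"fingers":0.02}
    - {"dx":0,"dy":0,"dz":0.002,"spin":0,"fingers":0.02}

```text
time_s: 6.75
tcp_pos: [575.8, -130.8, 27.4]
ee_rot: [[-0.135, 0.991, 0.0], [0.991, 0.135, -0.0], [-0.0, 0.0, -1.0]]
contact_force: [-3.6, -0.7, 10.9]
width: 34.6
gripper_force: 82.0
```

>>> play_rows:
  targets:
    - {"dx":0,"dy":0,"dz":0.0005,"spin":0,"fingers":0.02}
    - {"dx":0,"dy":0,"dz":0.001,"spin":0,"fingers":0.02}

```text
time_s: 6.95
tcp_pos: [575.8, -130.9, 27.3]
ee_rot: [[-0.135, 0.991, 0.001], [0.991, 0.135, -0.0], [-0.0, 0.001, -1.0]]
contact_force: [-3.8, -0.9, 15.0]
width: 34.8
gripper_force: 82.3
```

>>> play_rows:
  targets:
    - {"dx":0,"dy":0,"dz":-0.002,"spin":0,"fingers":0.02}
    - {"dx":0.005,"dy":0,"dz":-0.002,"spin":0,"fingers":0.02}
    - {"dx":0.012,"dy":0,"dz":-0.002,"spin":0,"fingers":0.02}
    - {"dx":0.02,"dy":0,"dz":-0.002,"spin":0,"fingers":0.02}
    - {"dx":0.03,"dy":0,"dz":-0.002,"spin":0,"fingers":0.02}

```text
time_s: 7.45
tcp_pos: [572.3, -100.7, 27.8]
ee_rot: [[-0.135, 0.991, 0.002], [0.991, 0.135, -0.001], [-0.001, 0.002, -1.0]]
contact_force: [1.2, -4.2, 4.9]
width: 34.8
gripper_force: 81.1
```

>>> play_rows:
  targets:
    - {"dx":0.003,"dy":0,"dz":0,"spin":0,"fingers":0.02}
    - {"dx":0.006,"dy":-0.001,"dz":0,"spin":0,"fingers":0.02}
    - {"dx":0.009,"dy":-0.002,"dz":0,"spin":0,"fingers":0.02}

```text
time_s: 7.75
tcp_pos: [569.2, -92.2, 27.7]
ee_rot: [[-0.135, 0.991, 0.002], [0.991, 0.135, -0.001], [-0.001, 0.002, -1.0]]
contact_force: [1.5, -3.9, 5.0]
width: 34.6
gripper_force: 81.4
```

```bash
python3 - <<'E'
from h import *
s=st(); a=cap('scene'); b=cap('side'); w=cap('wrist')
f=lambda i:cv2.resize(i[:,:,::-1],(400,300),interpolation=cv2.INTER_CUBIC)
cv2.imwrite('pics/m2.png',np.hstack([f(a['pixels'][175:265,235:355]),f(w['pixels'][0:150,150:350])]))
E
```

```text
7.75 [569.2 -92.2  27.7] [[-0.135, 0.991, 0.002], [0.991, 0.135, -0.001], [-0.001, 0.002, -1.0]] [ 1.5 -3.9  5. ] 34.64371089685302 81.42383337020874
```

View pics/m2.png

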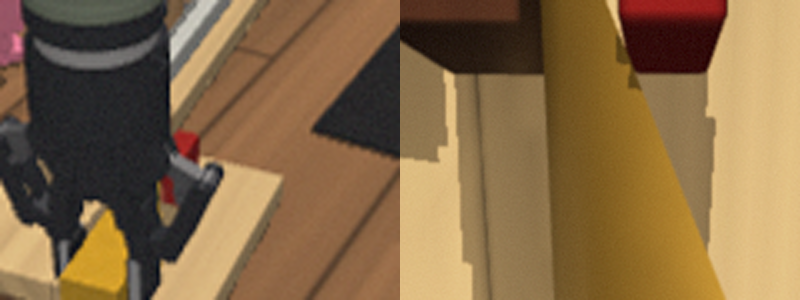

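Tip is in the gap with straight face alongside the post (crop (543,73)), slope just short of the shoulder. Push on.

>>> play_rows:
  targets:
    - {"dx":0.007,"dy":0,"dz":0,"spin":0,"fingers":0.02}
    - {"dx":0.014,"dy":0,"dz":0,"spin":0,"fingers":0.02}
    - {"dx":0.021,"dy":0,"dz":0,"spin":0,"fingers":0.02}
    - {"dx":0.028,"dy":0,"dz":0,"spin":0,"fingers":0.02}
    - {"dx":0.035,"dy":0,"dz":0,"spin":0,"fingers":0.02}

```text
time_s: 8.4
tcp_pos: [563.0, -59.4, 27.8]
ee_rot: [[-0.137, 0.991, -0.001], [0.991, 0.137, -0.004], [-0.003, -0.001, -1.0]]
contact_force: [-2.6, -12.3, 7.3]
width: 34.7
gripper_force: 81.8
```

>>> play_rows:
  targets:
    - {"dx":0.007,"dy":0,"dz":0,"spin":0,"fingers":0.02}
    - {"dx":0.014,"dy":0,"dz":0,"spin":0,"fingers":0.02}
    - {"dx":0.02,"dy":0,"dz":0,"spin":0,"fingers":0.02}
    - {"dx":0.026,"dy":0,"dz":0,"spin":0,"fingers":0.02}
    - {"dx":0.03,"dy":0,"dz":0,"spin":0,"fingers":0.02}

```text
time_s: 8.9
tcp_pos: [558.7, -29.2, 27.8]
ee_rot: [[-0.136, 0.991, -0.002], [0.991, 0.136, -0.002], [-0.002, -0.002, -1.0]]
contact_force: [-2.7, -9.5, 9.7]
width: 34.3
gripper_force: 81.9
```

```bash
python3 - <<'E'
from h import *
s=st(); a=cap('scene'); b=cap('side'); w=cap('wrist','w7')
f=lambda i:cv2.resize(i[:,:,::-1],(400,300),interpolation=cv2.INTER_CUBIC)
cv2.imwrite('pics/m3.png',np.hstack([f(b['pixels'][185:275,240:360]),f(w['pixels'])]))
E
```

```text
8.9 [558.7 -29.2  27.8] [[-0.136, 0.991, -0.002], [0.991, 0.136, -0.002], [-0.002, -0.002, -1.0]] [-2.7 -9.5  9.7] 34.30878200091414 81.90674543380737
```

View pics/m3.png

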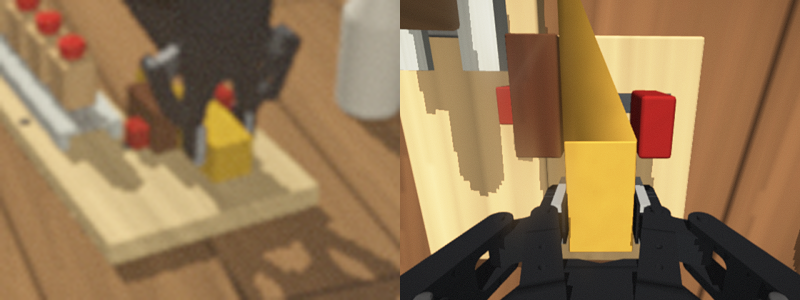

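>>> play_rows:
  targets:
    - {"dx":0.003,"dy":0,"dz":0,"spin":0,"fingers":0.02}
    - {"dx":0.006,"dy":0,"dz":0,"spin":0,"fingers":0.02}
    - {"dx":0.008,"dy":0,"dz":0,"spin":0,"fingers":0.02}
    - {"dx":0.008,"dy":0,"dz":0,"spin":0,"fingers":0.02}

```text
time_s: 9.45
tcp_pos: [557.5, -21.0, 27.8]
ee_rot: [[-0.136, 0.991, -0.002], [0.991, 0.136, -0.002], [-0.002, -0.002, -1.0]]
contact_force: [-2.4, -8.1, 10.0]
width: 34.9
gripper_force: 81.9
```

```bash
python3 - <<'E'
from h import *
s=st(); w=cap('wrist','w8'); p=w['pixels'].astype(int); T=np.array(s['ee_rot'])
print('wedge col280',[(j,p[j,281].tolist()) for j in range(190,206,2)],[(j,p[j,281].tolist()) for j in range(344,362,2)])
for c in (190,357): print(c,[(j,p[j,c].tolist()) for j in range(206,246,3)])
print([(i,p[200,i].tolist()) for i in range(208,236,3)],[(i,p[200,i].tolist()) for i in range(310,342,3)])
E
```

```text
9.45 [557.5 -21.   27.8] [[-0.136, 0.991, -0.002], [0.991, 0.136, -0.002], [-0.002, -0.002, -1.0]] [-2.4 -8.1 10. ] 34.89169745487587 81.91518545150757
wedge col280 [(190, [176, 131, 45]), (192, [181, 135, 49]), (194, [177, 132, 46]), (196, [175, 129, 47]), (198, [248, 204, 77]), (200, [245, 208, 81]), (202, [236, 190, 71]), (204, [237, 191, 71])] [(344, [238, 192, 74]), (346, [237, 192, 72]), (348, [238, 193, 74]), (350, [239, 193, 71]), (352, [202, 156, 75]), (354, [166, 138, 94]), (356, [166, 137, 93]), (358, [166, 137, 91]), (360, [165, 137, 92])]
190 [(206, [117, 74, 45]), (209, [121, 76, 47]), (212, [124, 79, 52]), (215, [123, 81, 51]), (218, [124, 79, 51]), (221, [126, 82, 53]), (224, [125, 79, 51]), (227, [128, 86, 55]), (230, [127, 85, 54]), (233, [127, 83, 53]), (236, [128, 87, 55]), (239, [123, 81, 54]), (242, [235, 200, 138]), (245, [239, 213, 149])]
357 [(206, [179, 42, 37]), (209, [177, 39, 34]), (212, [180, 39, 36]), (215, [179, 38, 34]), (218, [181, 40, 36]), (221, [182, 39, 36]), (224, [179, 39, 37]), (227, [179, 39, 37]), (230, [179, 39, 36]), (233, [178, 39, 34]), (236, [180, 42, 38]), (239, [176, 37, 35]), (242, [165, 107, 72]), (245, [239, 214, 151])]
[(208, [106, 65, 39]), (211, [109, 63, 38]), (214, [113, 68, 44]), (217, [118, 72, 44]), (220, [124, 77, 46]), (223, [124, 80, 46]), (226, [100, 68, 35]), (229, [129, 89, 35]), (232, [239, 193, 76]), (235, [237, 190, 72])] [(310, [244, 203, 79]), (313, [243, 202, 76]), (316, [243, 204, 79]), (319, [244, 203, 78]), (322, [244, 205, 79]), (325, [244, 205, 78]), (328, [245, 204, 78]), (331, [150, 101, 38]), (334, [76, 15, 12]), (337, [155, 33, 29]), (340, [177, 38, 33])]
```

View pics/w8.png

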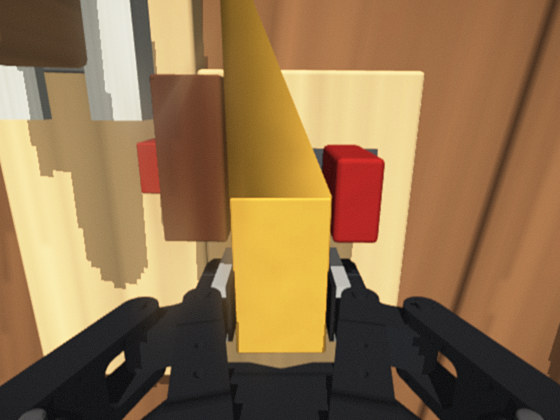

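```bash
python3 - <<'E'
from h import *
s=st(); w=cap('wrist'); T=np.array(s['ee_rot'])
for n,q,z in[('par',(281,197),55),('tail',(281,352),55),('post115',(190,241),60),('sh115',(357,241),60),('sh inner',(331,225),60),('post62',(227,230),60),('post60',(190,75),60),('wl',(232,230),55),('wr',(329,230),55)]:
    print(n,np.round((ray(w,q,z)-s['tcp_pos'])@T,1)[:2])
E
```

```text
9.5 [557.5 -21.1  27.8] [[-0.135, 0.991, -0.002], [0.991, 0.135, -0.002], [-0.002, -0.002, -1.0]] [-2.8 -7.   9.4] 34.587885247032034 81.92121863365173
par [40.   0.4]
tail [-24.3   0.5]
post115 [ 25.6 -31. ]
sh115 [25.6 26.6]
sh inner [31.5 17.4]
post62 [ 29.6 -18. ]
post60 [ 79.4 -27. ]
wl [ 27.7 -17.1]
wr [27.8 17.6]
```

Picture: wedge's parallel part overlaps the shoulder by 14.4 mm, 50 mm of tail standing out – it is home. Release.

>>> play_rows:
  targets:
    - {"dx":0,"dy":0,"dz":-0.001,"spin":0,"fingers":0.06}
    - {"dx":0,"dy":0,"dz":-0.001,"spin":0,"fingers":0.06}
    - {"dx":0,"dy":0,"dz":-0.001,"spin":0,"fingers":0.06}
    - {"dx":0,"dy":0,"dz":-0.03,"spin":0,"fingers":0.06}
    - {"dx":0,"dy":0,"dz":-0.08,"spin":0,"fingers":0.06}

```text
time_s: 10.05
tcp_pos: [555.6, -19.3, 104.5]
ee_rot: [[-0.135, 0.991, -0.01], [0.991, 0.135, 0.001], [0.002, -0.01, -1.0]]
contact_force: [1.4, -0.2, 0.1]
width: 60.2
gripper_force: 0.0
```

>>> play_rows:
  targets:
    - {"dx":0.02,"dy":-0.016,"dz":-0.04,"spin":0,"fingers":0.06}
    - {"dx":0.045,"dy":-0.032,"dz":-0.08,"spin":0,"fingers":0.06}
    - {"dx":0.075,"dy":-0.05,"dz":-0.1,"spin":0,"fingers":0.06}
    - {"dx":0.1,"dy":-0.08,"dz":-0.1,"spin":0,"fingers":0.06}
    - {"dx":0.1,"dy":-0.08,"dz":-0.1,"spin":0,"fingers":0.06}

```text
time_s: 10.55
tcp_pos: [462.0, 70.4, 207.6]
ee_rot: [[-0.138, 0.99, -0.003], [0.99, 0.138, 0.001], [0.002, -0.002, -1.0]]
contact_force: [0.3, -0.6, -0.2]
width: 59.7
gripper_force: 0.0
```

```bash
python3 - <<'E'
from h import *
s=st(); w=cap('wrist','w9')
E
```

```text
10.55 [462.   70.4 207.6] [[-0.138, 0.99, -0.003], [0.99, 0.138, 0.001], [0.002, -0.002, -1.0]] [ 0.3 -0.6 -0.2] 59.651080405609804 0.0
```

View pics/w9.png

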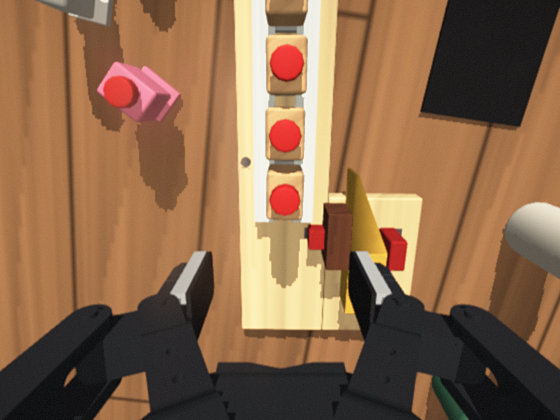

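Wedge stands alone between post and shoulder, nose withdrawn to column 308. Dog caps at (285,199), (285,136), (287,62), fourth head at (287,8).

```bash
cat >> h.py <<'E'
def caps(c,s,z=98):
    h=hsv(c); m=cv2.inRange(h,(0,170,120),(8,255,255))|cv2.inRange(h,(172,170,120),(180,255,255)); T=np.array(s['ee_rot'])
    for b in blobs(m,60): print('cap',b[0],b[1],np.round((ray(c,b[1],z)-s['tcp_pos'])@T,1)[:2],np.round(ray(c,b[1],z)[:2],1))
E
python3 - <<'E'
from h import *
s=st(); w=cap('wrist'); caps(w,s)
T=np.array(s['ee_rot'])
for n,q,z in [('nose',(308,238),40),('post62 top',(351,260),60),('board210',(280,329),20),('headedge front1',(285,219),86),('slot end',(265,222),38)]: print(n,np.round((ray(w,q,z)-s['tcp_pos'])@T,1)[:2])
E
```

```text
10.6 [464.1  69.5 207.4] [[-0.137, 0.991, -0.001], [0.991, 0.137, 0.0], [0.0, -0.001, -1.0]] [ 0.6 -0.7  0. ] 59.98894351406214 0.0
cap 939 [283.3  60.4] [99.2  2.1] [452.5 168.1]
cap 769 [115.5  89.7] [  80.2 -115. ] [339.1 133.2]
cap 806 [281.8 133.8] [50.   1.1] [458.3 119.2]
cap 739 [281.7 198.1] [1.8 1.1] [464.9  71.5]
cap 365 [313.9 235.8] [-29.   26.5] [494.2  44.5]
cap 643 [393.2 247.6] [-39.   89.8] [558.3  43.3]
nose [-54.4  26.9]
post62 top [-68.1  65.4]
board210 [-172.2   -0.3]
headedge front1 [-19.2   3.9]
slot end [-38.7 -14.7]
```

>>> play_rows:
  targets:
    - {"dx":0.002,"dy":0.001,"dz":0.04,"spin":0,"fingers":0.055}
    - {"dx":0.002,"dy":0.001,"dz":0.08,"spin":0,"fingers":0.055}
    - {"dx":0.002,"dy":0.001,"dz":0.12,"spin":0,"fingers":0.055}
    - {"dx":0.002,"dy":0.001,"dz":0.15,"spin":0,"fingers":0.055}
    - {"dx":0.002,"dy":0.001,"dz":0.158,"spin":0,"fingers":0.055}

```text
time_s: 11.15
tcp_pos: [464.9, 69.7, 45.7]
ee_rot: [[-0.134, 0.991, -0.007], [0.991, 0.134, -0.001], [0.0, -0.007, -1.0]]
contact_force: [-0.3, -0.3, -0.0]
width: 55.0
gripper_force: 0.0
```

>>> play_rows:
  targets:
    - {"dx":0,"dy":0,"dz":0,"spin":0,"fingers":0.015}
    - {"dx":0,"dy":0,"dz":0,"spin":0,"fingers":0.015}
    - {"dx":0,"dy":0,"dz":0,"spin":0,"fingers":0.015}
    - {"dx":0,"dy":0,"dz":0,"spin":0,"fingers":0.015}
    - {"dx":0,"dy":0,"dz":0,"spin":0,"fingers":0.015}
  squeeze: 70

```text
time_s: 11.65
tcp_pos: [467.1, 70.6, 50.0]
ee_rot: [[-0.135, 0.991, 0.002], [0.991, 0.135, 0.0], [0.0, 0.002, -1.0]]
contact_force: [0.5, 0.6, -3.3]
width: 29.2
gripper_force: 69.5
```

Gripped (29 mm, the head's width). Slide out.

>>> play_rows:
  targets:
    - {"dx":-0.015,"dy":0,"dz":0,"spin":0,"fingers":0.015}
    - {"dx":-0.035,"dy":0,"dz":0,"spin":0,"fingers":0.015}
    - {"dx":-0.055,"dy":0,"dz":0,"spin":0,"fingers":0.015}
    - {"dx":-0.075,"dy":0,"dz":0,"spin":0,"fingers":0.015}
    - {"dx":-0.095,"dy":0,"dz":0,"spin":0,"fingers":0.015}

```text
time_s: 12.15
tcp_pos: [479.9, -24.2, 49.9]
ee_rot: [[-0.135, 0.991, 0.002], [0.991, 0.135, 0.0], [0.0, 0.002, -1.0]]
contact_force: [-0.2, 1.2, -2.2]
width: 29.3
gripper_force: 69.9
```

```bash
python3 - <<'E'
from h import *
s=st(); a=cap('scene'); b=cap('side'); w=cap('wrist','w10')
f=lambda i:cv2.resize(i[:,:,::-1],(400,300),interpolation=cv2.INTER_CUBIC)
cv2.imwrite('pics/m4.png',np.hstack([f(b['pixels'][165:285,210:370]),f(w['pixels'])]))
E
```

```text
12.15 [479.9 -24.2  49.9] [[-0.135, 0.991, 0.002], [0.991, 0.135, 0.0], [0.0, 0.002, -1.0]] [-0.2  1.2 -2.2] 29.256146203384745 69.91222143173218
```

View pics/m4.png

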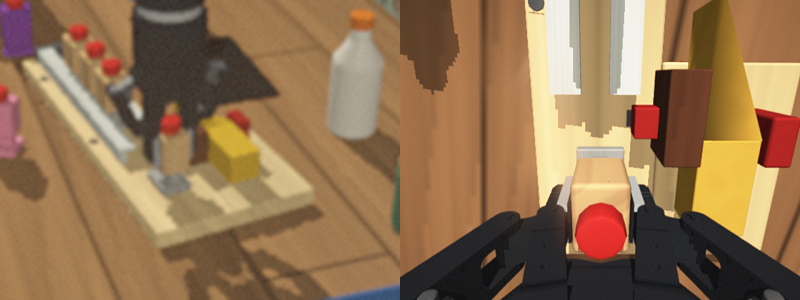

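Picture: dog1 stands out on bare board beyond the slot, wedge and open catch undisturbed. Lift and carry to the tray.

>>> play_rows:
  targets:
    - {"dx":0,"dy":0,"dz":-0.02,"spin":0,"fingers":0.015}
    - {"dx":0,"dy":0,"dz":-0.05,"spin":0,"fingers":0.015}
    - {"dx":0,"dy":0,"dz":-0.09,"spin":0,"fingers":0.015}
    - {"dx":-0.03,"dy":0,"dz":-0.1,"spin":0,"fingers":0.015}
    - {"dx":-0.07,"dy":0,"dz":-0.1,"spin":0,"fingers":0.015}

```text
time_s: 12.8
tcp_pos: [490.1, -91.7, 151.9]
ee_rot: [[-0.138, 0.99, 0.005], [0.99, 0.138, -0.0], [-0.001, 0.005, -1.0]]
contact_force: [1.0, -0.1, -2.8]
width: 29.0
gripper_force: 70.1
```

>>> play_rows:
  targets:
    - {"dx":-0.045,"dy":0,"dz":0,"spin":0,"fingers":0.015}
    - {"dx":-0.09,"dy":0,"dz":0,"spin":0,"fingers":0.015}
    - {"dx":-0.135,"dy":0,"dz":0,"spin":0,"fingers":0.015}
    - {"dx":-0.18,"dy":0,"dz":0,"spin":0,"fingers":0.015}
    - {"dx":-0.22,"dy":0,"dz":0,"spin":0,"fingers":0.015}

```text
time_s: 13.3
tcp_pos: [518.6, -311.9, 149.1]
ee_rot: [[-0.135, 0.991, -0.0], [0.991, 0.135, 0.001], [0.001, 0.0, -1.0]]
contact_force: [0.1, 0.1, -2.9]
width: 29.3
gripper_force: 70.0
```

```bash
python3 - <<'E'
from h import *
s=st(); w=cap('wrist','w11')
h=hsv(w); m=cv2.inRange(h,(100,150,60),(125,255,255)); T=np.array(s['ee_rot'])
ct=max(blobs(m,100),key=lambda b:b[0])[2]
for p in cv2.approxPolyDP(cv2.convexHull(ct),5,True).reshape(-1,2): print(p,np.round((ray(w,p,25)-s['tcp_pos'])@T,1)[:2],np.round(ray(w,p,25)[:2]))
E
```

```text
13.3 [ 518.6 -311.9  149.1] [[-0.135, 0.991, -0.0], [0.991, 0.135, 0.001], [0.001, 0.0, -1.0]] [ 0.1  0.1 -2.9] 29.28211417367514 70.02999901771545
[247 114] [ 63.4 -25. ] [ 485. -252.]
[482 157] [ 31.  157.2] [ 670. -260.]
[432 303] [-98.5 134.3] [ 665. -391.]
[371 300] [-95.5  80.1] [ 611. -396.]
[252 201] [ -4.7 -22.8] [ 497. -320.]
```

>>> play_rows:
  targets:
    - {"dx":0,"dy":0,"dz":0.04,"spin":0,"fingers":0.015}
    - {"dx":0,"dy":0,"dz":0.08,"spin":0,"fingers":0.015}
    - {"dx":0,"dy":0,"dz":0.1,"spin":0,"fingers":0.015}
    - {"dx":0,"dy":0,"dz":0.109,"spin":0,"fingers":0.015}
    - {"dx":0,"dy":0,"dz":0.112,"spin":0,"fingers":0.015}

```text
time_s: 13.85
tcp_pos: [518.4, -309.9, 36.5]
ee_rot: [[-0.135, 0.991, -0.001], [0.991, 0.135, 0.001], [0.001, -0.001, -1.0]]
contact_force: [0.1, 0.7, -3.3]
width: 29.0
gripper_force: 69.8
```

>>> play_rows:
  targets:
    - {"dx":0,"dy":0,"dz":0,"spin":0,"fingers":0.015}
    - {"dx":0,"dy":0,"dz":0.001,"spin":0,"fingers":0.015}

```text
time_s: 14.05
tcp_pos: [519.6, -311.3, 37.9]
ee_rot: [[-0.135, 0.991, 0.003], [0.991, 0.135, -0.002], [-0.002, 0.003, -1.0]]
contact_force: [0.0, -0.5, -3.5]
width: 29.2
gripper_force: 69.8
```

>>> play_rows:
  targets:
    - {"dx":0,"dy":0,"dz":0.002,"spin":0,"fingers":0.015}
    - {"dx":0,"dy":0,"dz":0.002,"spin":0,"fingers":0.05}
    - {"dx":0,"dy":0,"dz":0.002,"spin":0,"fingers":0.05}
    - {"dx":0,"dy":0,"dz":0.0,"spin":0,"fingers":0.055}
    - {"dx":0,"dy":0,"dz":-0.02,"spin":0,"fingers":0.055}

```text
time_s: 14.55
tcp_pos: [516.9, -310.1, 54.7]
ee_rot: [[-0.134, 0.991, -0.004], [0.991, 0.134, 0.003], [0.003, -0.004, -1.0]]
contact_force: [-0.4, 0.2, -0.0]
width: 54.9
gripper_force: 0.0
```

>>> play_rows:
  targets:
    - {"dx":0,"dy":0,"dz":-0.04,"spin":0,"fingers":0.055}
    - {"dx":0,"dy":0,"dz":-0.08,"spin":0,"fingers":0.055}
    - {"dx":0.03,"dy":0,"dz":-0.12,"spin":0,"fingers":0.055}
    - {"dx":0.07,"dy":0,"dz":-0.14,"spin":0,"fingers":0.055}
    - {"dx":0.114,"dy":0,"dz":-0.15,"spin":0,"fingers":0.055}

```text
time_s: 15.05
tcp_pos: [504.0, -197.9, 209.3]
ee_rot: [[-0.133, 0.991, 0.005], [0.991, 0.133, -0.002], [-0.003, 0.005, -1.0]]
contact_force: [0.8, 0.3, 0.1]
width: 55.1
gripper_force: 0.0
```

>>> play_rows:
  targets:
    - {"dx":0.045,"dy":0,"dz":0,"spin":0,"fingers":0.055}
    - {"dx":0.09,"dy":0,"dz":0,"spin":0,"fingers":0.055}
    - {"dx":0.135,"dy":0,"dz":0,"spin":0,"fingers":0.055}
    - {"dx":0.18,"dy":0,"dz":0,"spin":0,"fingers":0.055}
    - {"dx":0.22,"dy":0,"dz":0,"spin":0,"fingers":0.055}

```text
time_s: 15.55
tcp_pos: [472.9, 21.9, 206.8]
ee_rot: [[-0.135, 0.991, 0.001], [0.991, 0.135, 0.0], [0.0, 0.001, -1.0]]
contact_force: [0.2, 0.0, -0.2]
width: 55.0
gripper_force: 0.0
```

>>> play_rows:
  targets:
    - {"dx":0.045,"dy":-0.001,"dz":0,"spin":0,"fingers":0.055}
    - {"dx":0.08,"dy":-0.002,"dz":0,"spin":0,"fingers":0.055}
    - {"dx":0.1,"dy":-0.002,"dz":0,"spin":0,"fingers":0.055}
    - {"dx":0.1,"dy":-0.002,"dz":0,"spin":0,"fingers":0.055}

```text
time_s: 15.95
tcp_pos: [457.6, 120.9, 206.7]
ee_rot: [[-0.138, 0.99, 0.001], [0.99, 0.138, 0.001], [0.001, 0.001, -1.0]]
contact_force: [-0.3, -0.9, -0.6]
width: 54.9
gripper_force: 0.0
```

```bash
python3 - <<'E'
from h import *
s=st(); w=cap('wrist','w12'); caps(w,s)
a=cap('scene','s2');h=hsv(a);m=cv2.inRange(h,(0,170,100),(8,255,255))|cv2.inRange(h,(172,170,100),(180,255,255))
for b in blobs(m,10): print(b[0],b[1],np.round(ray(a,b[1],84)[:2]))
print([b[:2] for b in blobs(yellow(a))])
E
```

```text
15.95 [457.6 120.9 206.7] [[-0.138, 0.99, 0.001], [0.99, 0.138, 0.001], [0.001, 0.001, -1.0]] [-0.3 -0.9 -0.6] 54.8778859911489 0.0
cap 876 [42.9 43.2] [ 109.8 -159.4] [284.7 207.7]
cap 948 [281.7  58.9] [100.1   1. ] [444.9 220.2]
cap 799 [282.  136.7] [48.   1.3] [452.3 168.6]
cap 696 [122.6 157.7] [  32.7 -115.8] [338.5 137.4]
cap 738 [280.6 201.5] [-0.7  0.3] [458.1 120.3]
cap 354 [311.7 282.6] [-69.7  25.8] [492.9  55.4]
46 [301.8 134.6] [407. 363.]
43 [265.6 138.4] [330. 292.]
44 [231.5 148.6] [284. 193.]
61 [289.2 154.1] [435. 238.]
62 [281.4 163.5] [443. 184.]
48 [232.5 165.6] [343. 116.]
68 [273.  172.5] [449. 134.]
145 [297.1 226.6] [601. -27.]
20 [265.8 221.8] [539. -43.]
185 [162.5 310.7] [ 523. -313.]
[(803, array([281.9, 230.1]))]
```

>>> play_rows:
  targets:
    - {"dx":0,"dy":0,"dz":0.04,"spin":0,"fingers":0.055}
    - {"dx":0,"dy":0,"dz":0.08,"spin":0,"fingers":0.055}
    - {"dx":0,"dy":0,"dz":0.12,"spin":0,"fingers":0.055}
    - {"dx":0,"dy":0,"dz":0.15,"spin":0,"fingers":0.055}
    - {"dx":0,"dy":0,"dz":0.157,"spin":0,"fingers":0.055}

```text
time_s: 16.55
tcp_pos: [456.0, 117.0, 46.6]
ee_rot: [[-0.133, 0.991, -0.006], [0.991, 0.133, -0.002], [-0.001, -0.007, -1.0]]
contact_force: [0.8, 0.5, 0.0]
width: 54.6
gripper_force: 0.0
```

>>> play_rows:
  targets:
    - {"dx":0,"dy":0,"dz":0,"spin":0,"fingers":0.015}
    - {"dx":0,"dy":0,"dz":0,"spin":0,"fingers":0.015}
    - {"dx":0,"dy":0,"dz":0,"spin":0,"fingers":0.015}
    - {"dx":0,"dy":0,"dz":0,"spin":0,"fingers":0.015}
    - {"dx":0,"dy":0,"dz":0,"spin":0,"fingers":0.015}
  squeeze: 70

```text
time_s: 17.05
tcp_pos: [458.9, 118.9, 50.5]
ee_rot: [[-0.135, 0.991, 0.003], [0.991, 0.135, 0.0], [-0.0, 0.003, -1.0]]
contact_force: [-1.0, -1.0, 5.4]
width: 29.4
gripper_force: 69.9
```

>>> play_rows:
  targets:
    - {"dx":-0.015,"dy":0,"dz":0,"spin":0,"fingers":0.015}
    - {"dx":-0.03,"dy":0,"dz":0,"spin":0,"fingers":0.015}
    - {"dx":-0.045,"dy":0,"dz":0,"spin":0,"fingers":0.015}
    - {"dx":-0.06,"dy":0,"dz":0,"spin":0,"fingers":0.015}
    - {"dx":-0.075,"dy":0,"dz":0,"spin":0,"fingers":0.015}

```text
time_s: 17.55
tcp_pos: [469.2, 45.1, 50.5]
ee_rot: [[-0.134, 0.991, 0.003], [0.991, 0.134, 0.002], [0.002, 0.003, -1.0]]
contact_force: [-0.1, 2.5, 5.3]
width: 29.1
gripper_force: 70.0
```

>>> play_rows:
  targets:
    - {"dx":-0.015,"dy":0,"dz":0,"spin":0,"fingers":0.015}
    - {"dx":-0.03,"dy":0,"dz":0,"spin":0,"fingers":0.015}
    - {"dx":-0.045,"dy":0,"dz":0,"spin":0,"fingers":0.015}
    - {"dx":-0.06,"dy":0,"dz":0,"spin":0,"fingers":0.015}
    - {"dx":-0.07,"dy":0,"dz":0,"spin":0,"fingers":0.015}

```text
time_s: 18.05
tcp_pos: [478.5, -24.6, 50.5]
ee_rot: [[-0.133, 0.991, 0.003], [0.991, 0.133, 0.002], [0.001, 0.003, -1.0]]
contact_force: [-1.8, 8.3, 4.0]
width: 29.2
gripper_force: 70.3
```

```bash
python3 - <<'E'
from h import *
s=st(); w=cap('wrist'); caps(w,s,s['tcp_pos'][2]+49)
E
```

```text
18.05 [478.5 -24.6  50.5] [[-0.133, 0.991, 0.003], [0.991, 0.133, 0.002], [0.001, 0.003, -1.0]] [-1.8  8.3  4. ] 29.248761614775606 70.30555486679077
cap 1530 [348. 172.] [53.  18.9] [490.1  30.4]
cap 2890 [535.4 196.2] [46.1 72.1] [543.8  30.6]
cap 4426 [280.7 322.2] [5.  0.3] [478.1 -19.6]
```

>>> play_rows:
  targets:
    - {"dx":0,"dy":0,"dz":-0.02,"spin":0,"fingers":0.015}
    - {"dx":0,"dy":0,"dz":-0.05,"spin":0,"fingers":0.015}
    - {"dx":0,"dy":0,"dz":-0.09,"spin":0,"fingers":0.015}
    - {"dx":-0.02,"dy":0,"dz":-0.11,"spin":0,"fingers":0.015}
    - {"dx":-0.06,"dy":0,"dz":-0.11,"spin":0,"fingers":0.015}

```text
time_s: 18.6
tcp_pos: [487.4, -83.5, 162.7]
ee_rot: [[-0.138, 0.99, 0.007], [0.99, 0.138, -0.0], [-0.001, 0.007, -1.0]]
contact_force: [1.4, 0.0, -2.2]
width: 29.3
gripper_force: 69.9
```

>>> play_rows:
  targets:
    - {"dx":-0.045,"dy":0,"dz":0,"spin":0,"fingers":0.015}
    - {"dx":-0.09,"dy":0,"dz":0,"spin":0,"fingers":0.015}
    - {"dx":-0.135,"dy":0,"dz":0,"spin":0,"fingers":0.015}
    - {"dx":-0.18,"dy":0,"dz":0,"spin":0,"fingers":0.015}
    - {"dx":-0.22,"dy":0,"dz":0,"spin":0,"fingers":0.015}

```text
time_s: 19.1
tcp_pos: [514.9, -304.3, 158.9]
ee_rot: [[-0.134, 0.991, -0.001], [0.991, 0.134, 0.0], [0.0, -0.001, -1.0]]
contact_force: [0.0, 1.3, -2.6]
width: 29.1
gripper_force: 69.9
```

>>> play_rows:
  targets:
    - {"dx":-0.04,"dy":-0.003,"dz":0,"spin":0,"fingers":0.015}
    - {"dx":-0.07,"dy":-0.006,"dz":0,"spin":0,"fingers":0.015}
    - {"dx":-0.087,"dy":-0.008,"dz":0,"spin":0,"fingers":0.015}
    - {"dx":-0.087,"dy":-0.008,"dz":0.02,"spin":0,"fingers":0.015}
    - {"dx":-0.087,"dy":-0.008,"dz":0.04,"spin":0,"fingers":0.015}

```text
time_s: 19.6
tcp_pos: [518.9, -389.7, 118.9]
ee_rot: [[-0.134, 0.991, 0.001], [0.991, 0.134, 0.0], [0.0, 0.001, -1.0]]
contact_force: [-0.4, 0.6, -3.3]
width: 28.8
gripper_force: 69.9
```

```bash
python3 - <<'E'
from h import *
s=st(); w=cap('wrist'); caps(w,s,s['tcp_pos'][2]+49)
E
```

```text
19.6 [ 518.9 -389.7  118.9] [[-0.134, 0.991, 0.001], [0.991, 0.134, 0.0], [0.0, 0.001, -1.0]] [-0.4  0.6 -3.3] 28.843830225287835 69.90610599517822
cap 1728 [302.3  89.5] [74.7  5.9] [ 514.7 -314.9]
cap 4383 [280.6 322.2] [5.1 0.3] [ 518.5 -384.6]
```

>>> play_rows:
  targets:
    - {"dx":0,"dy":0,"dz":0.04,"spin":0,"fingers":0.015}
    - {"dx":0,"dy":0,"dz":0.07,"spin":0,"fingers":0.015}
    - {"dx":0,"dy":0,"dz":0.08,"spin":0,"fingers":0.015}
    - {"dx":0,"dy":0,"dz":0.082,"spin":0,"fingers":0.015}
    - {"dx":0,"dy":0,"dz":0.083,"spin":0,"fingers":0.015}

```text
time_s: 20.15
tcp_pos: [519.7, -389.7, 37.2]
ee_rot: [[-0.135, 0.991, 0.001], [0.991, 0.135, -0.001], [-0.001, 0.001, -1.0]]
contact_force: [-0.0, 0.7, -2.5]
width: 29.2
gripper_force: 70.0
```

>>> play_rows:
  targets:
    - {"dx":0,"dy":0,"dz":0.001,"spin":0,"fingers":0.015}
    - {"dx":0,"dy":0,"dz":0.001,"spin":0,"fingers":0.05}
    - {"dx":0,"dy":0,"dz":0.001,"spin":0,"fingers":0.05}
    - {"dx":0,"dy":0,"dz":0.0,"spin":0,"fingers":0.055}
    - {"dx":0,"dy":0,"dz":-0.02,"spin":0,"fingers":0.055}

```text
time_s: 20.65
tcp_pos: [517.5, -388.5, 54.4]
ee_rot: [[-0.134, 0.991, -0.004], [0.991, 0.134, 0.003], [0.004, -0.004, -1.0]]
contact_force: [-0.3, 0.3, -0.5]
width: 54.9
gripper_force: 0.0
```

>>> play_rows:
  targets:
    - {"dx":0,"dy":0,"dz":-0.05,"spin":0,"fingers":0.055}
    - {"dx":0,"dy":0,"dz":-0.1,"spin":0,"fingers":0.055}
    - {"dx":0.02,"dy":0,"dz":-0.13,"spin":0,"fingers":0.055}
    - {"dx":0.06,"dy":0.002,"dz":-0.15,"spin":0,"fingers":0.055}
    - {"dx":0.1,"dy":0.003,"dz":-0.15,"spin":0,"fingers":0.055}

```text
time_s: 21.15
tcp_pos: [510.0, -290.5, 210.4]
ee_rot: [[-0.133, 0.991, 0.007], [0.991, 0.133, -0.004], [-0.005, 0.007, -1.0]]
contact_force: [1.3, 0.5, 0.3]
width: 55.3
gripper_force: 0.0
```

>>> play_rows:
  targets:
    - {"dx":0.045,"dy":0,"dz":0,"spin":0,"fingers":0.055}
    - {"dx":0.09,"dy":0,"dz":0,"spin":0,"fingers":0.055}
    - {"dx":0.135,"dy":0,"dz":0,"spin":0,"fingers":0.055}
    - {"dx":0.18,"dy":0,"dz":0,"spin":0,"fingers":0.055}
    - {"dx":0.225,"dy":0.003,"dz":0,"spin":0,"fingers":0.055}

```text
time_s: 21.65
tcp_pos: [480.5, -65.2, 206.9]
ee_rot: [[-0.134, 0.991, 0.001], [0.991, 0.134, -0.0], [-0.0, 0.001, -1.0]]
contact_force: [1.0, 0.2, 0.1]
width: 54.9
gripper_force: 0.0
```

>>> play_rows:
  targets:
    - {"dx":0.045,"dy":0,"dz":0,"spin":0,"fingers":0.055}
    - {"dx":0.09,"dy":0,"dz":0,"spin":0,"fingers":0.055}
    - {"dx":0.135,"dy":0,"dz":0,"spin":0,"fingers":0.055}
    - {"dx":0.18,"dy":0,"dz":0,"spin":0,"fingers":0.055}
    - {"dx":0.22,"dy":0.003,"dz":0,"spin":0,"fingers":0.055}

```text
time_s: 22.15
tcp_pos: [453.8, 153.6, 207.0]
ee_rot: [[-0.135, 0.991, 0.001], [0.991, 0.135, 0.001], [0.0, 0.001, -1.0]]
contact_force: [1.0, -0.1, -0.5]
width: 54.9
gripper_force: 0.0
```

>>> play_rows:
  targets:
    - {"dx":0.017,"dy":0,"dz":0,"spin":0,"fingers":0.055}
    - {"dx":0.017,"dy":0,"dz":0,"spin":0,"fingers":0.055}

```text
time_s: 22.35
tcp_pos: [452.0, 170.6, 206.7]
ee_rot: [[-0.138, 0.99, 0.001], [0.99, 0.138, 0.001], [0.001, 0.001, -1.0]]
contact_force: [-0.1, -0.7, -0.2]
width: 55.1
gripper_force: 0.0
```

```bash
cat >> h.py <<'E'
def chk():
    s=st(); w=cap('wrist'); caps(w,s)
    a=cap('scene');h=hsv(a);m=cv2.inRange(h,(0,170,100),(8,255,255))|cv2.inRange(h,(172,170,100),(180,255,255))
    for b in blobs(m,10): print(b[0],b[1],np.round(ray(a,b[1],84)[:2]))
    print([b[:2] for b in blobs(yellow(a))])
E
python3 -c "from h import *;chk()"
```

```text
22.35 [452.  170.6 206.7] [[-0.138, 0.99, 0.001], [0.99, 0.138, 0.001], [0.001, 0.001, -1.0]] [-0.1 -0.7 -0.2] 55.06289726896041 0.0
cap 775 [ 54.4 113.9] [  63.8 -160.1] [284.7 211.8]
cap 807 [279.9 133. ] [50.6 -0.2] [444.9 220.7]
cap 735 [280.2 201.9] [-1.1 -0. ] [452.2 169.6]
cap 656 [129.4 216.5] [ -12.8 -116.4] [338.6 141.9]
cap 347 [309.1 324.6] [-109.7   24.6] [491.6  65.4]
46 [301.8 134.6] [407. 363.]
45 [265.6 138.5] [330. 291.]
44 [231.5 148.6] [284. 193.]
62 [289.1 154.1] [435. 238.]
60 [281.4 163.4] [443. 184.]
49 [232.5 165.6] [343. 116.]
144 [297.  226.6] [600. -27.]
20 [265.8 221.8] [539. -43.]
185 [162.5 310.8] [ 523. -313.]
227 [122.3 348.8] [ 523. -391.]
[(800, array([281.9, 230.1]))]
```

>>> play_rows:
  targets:
    - {"dx":-0.001,"dy":0,"dz":0.04,"spin":0,"fingers":0.055}
    - {"dx":-0.001,"dy":0,"dz":0.08,"spin":0,"fingers":0.055}
    - {"dx":-0.001,"dy":0,"dz":0.12,"spin":0,"fingers":0.055}
    - {"dx":-0.001,"dy":0,"dz":0.15,"spin":0,"fingers":0.055}
    - {"dx":-0.001,"dy":0,"dz":0.157,"spin":0,"fingers":0.055}

```text
time_s: 22.95
tcp_pos: [450.4, 165.4, 46.7]
ee_rot: [[-0.133, 0.991, -0.006], [0.991, 0.133, -0.002], [-0.001, -0.006, -1.0]]
contact_force: [-0.6, 1.0, 0.3]
width: 54.5
gripper_force: 0.0
```

>>> play_rows:
  targets:
    - {"dx":0,"dy":0,"dz":0,"spin":0,"fingers":0.015}
    - {"dx":0,"dy":0,"dz":0,"spin":0,"fingers":0.015}
    - {"dx":0,"dy":0,"dz":0,"spin":0,"fingers":0.015}
    - {"dx":0,"dy":0,"dz":0,"spin":0,"fingers":0.015}
    - {"dx":0,"dy":0,"dz":0,"spin":0,"fingers":0.015}
  squeeze: 70

```text
time_s: 23.45
tcp_pos: [453.3, 167.7, 50.6]
ee_rot: [[-0.135, 0.991, 0.003], [0.991, 0.135, 0.001], [0.0, 0.003, -1.0]]
contact_force: [-0.1, -1.1, 5.5]
width: 29.4
gripper_force: 69.9
```

>>> play_rows:
  targets:
    - {"dx":-0.015,"dy":0,"dz":0,"spin":0,"fingers":0.015}
    - {"dx":-0.03,"dy":0,"dz":0,"spin":0,"fingers":0.015}
    - {"dx":-0.045,"dy":0,"dz":0,"spin":0,"fingers":0.015}
    - {"dx":-0.06,"dy":0,"dz":0,"spin":0,"fingers":0.015}
    - {"dx":-0.075,"dy":0,"dz":0,"spin":0,"fingers":0.015}

```text
time_s: 23.95
tcp_pos: [463.9, 94.0, 50.7]
ee_rot: [[-0.134, 0.991, 0.004], [0.991, 0.134, 0.003], [0.002, 0.004, -1.0]]
contact_force: [-3.7, 9.1, 11.8]
width: 29.5
gripper_force: 71.3
```

>>> play_rows:
  targets:
    - {"dx":-0.015,"dy":0,"dz":0,"spin":0,"fingers":0.015}
    - {"dx":-0.03,"dy":0,"dz":0,"spin":0,"fingers":0.015}
    - {"dx":-0.045,"dy":0,"dz":0,"spin":0,"fingers":0.015}
    - {"dx":-0.06,"dy":0,"dz":0,"spin":0,"fingers":0.015}
    - {"dx":-0.075,"dy":0,"dz":0,"spin":0,"fingers":0.015}

```text
time_s: 24.45
tcp_pos: [473.8, 19.6, 50.6]
ee_rot: [[-0.133, 0.991, 0.003], [0.991, 0.133, 0.002], [0.002, 0.003, -1.0]]
contact_force: [-2.4, 9.5, 10.3]
width: 29.2
gripper_force: 70.9
```

>>> play_rows:
  targets:
    - {"dx":-0.015,"dy":0,"dz":0,"spin":0,"fingers":0.015}
    - {"dx":-0.03,"dy":0,"dz":0,"spin":0,"fingers":0.015}
    - {"dx":-0.045,"dy":0,"dz":0,"spin":0,"fingers":0.015}
    - {"dx":-0.045,"dy":0,"dz":0,"spin":0,"fingers":0.015}

```text
time_s: 24.85
tcp_pos: [480.0, -26.9, 50.6]
ee_rot: [[-0.134, 0.991, 0.003], [0.991, 0.134, -0.001], [-0.001, 0.003, -1.0]]
contact_force: [-0.0, -3.3, 5.1]
width: 29.0
gripper_force: 70.5
```

```bash
python3 - <<'E'
from h import *
s=st(); w=cap('wrist'); caps(w,s,s['tcp_pos'][2]+49)
E
```

```text
24.85 [480.  -26.9  50.6] [[-0.134, 0.991, 0.003], [0.991, 0.134, -0.001], [-0.001, 0.003, -1.0]] [-0.  -3.3  5.1] 29.02186654508014 70.51632642745972
cap 1515 [345.8 166.5] [54.6 18.2] [490.6  29.6]
cap 2939 [534.2 190.7] [47.7 71.4] [544.2  30. ]
cap 4437 [280.7 320.8] [5.6 0.3] [479.4 -21.3]
```

>>> play_rows:
  targets:
    - {"dx":0,"dy":0,"dz":-0.02,"spin":0,"fingers":0.015}
    - {"dx":0,"dy":0,"dz":-0.05,"spin":0,"fingers":0.015}
    - {"dx":0,"dy":0,"dz":-0.09,"spin":0,"fingers":0.015}
    - {"dx":-0.02,"dy":0.01,"dz":-0.11,"spin":0,"fingers":0.015}
    - {"dx":-0.06,"dy":0.02,"dz":-0.11,"spin":0,"fingers":0.015}

```text
time_s: 25.4
tcp_pos: [508.4, -81.4, 162.9]
ee_rot: [[-0.138, 0.99, 0.007], [0.99, 0.138, -0.0], [-0.001, 0.007, -1.0]]
contact_force: [2.3, 0.4, -2.9]
width: 29.3
gripper_force: 69.8
```

>>> play_rows:
  targets:
    - {"dx":-0.042,"dy":0.014,"dz":0,"spin":0,"fingers":0.015}
    - {"dx":-0.084,"dy":0.028,"dz":0,"spin":0,"fingers":0.015}
    - {"dx":-0.126,"dy":0.042,"dz":0,"spin":0,"fingers":0.015}
    - {"dx":-0.168,"dy":0.056,"dz":0,"spin":0,"fingers":0.015}
    - {"dx":-0.21,"dy":0.07,"dz":0,"spin":0,"fingers":0.015}

```text
time_s: 25.9
tcp_pos: [604.4, -282.4, 158.7]
ee_rot: [[-0.135, 0.991, -0.001], [0.991, 0.135, 0.001], [0.001, -0.001, -1.0]]
contact_force: [1.3, 0.9, -2.9]
width: 29.4
gripper_force: 69.8
```

>>> play_rows:
  targets:
    - {"dx":-0.029,"dy":0.009,"dz":0,"spin":0,"fingers":0.015}
    - {"dx":-0.029,"dy":0.009,"dz":0.02,"spin":0,"fingers":0.015}
    - {"dx":-0.029,"dy":0.009,"dz":0.04,"spin":0,"fingers":0.015}
    - {"dx":-0.029,"dy":0.009,"dz":0.04,"spin":0,"fingers":0.015}

```text
time_s: 26.3
tcp_pos: [614.6, -307.5, 115.1]
ee_rot: [[-0.134, 0.991, -0.008], [0.991, 0.134, 0.004], [0.005, -0.007, -1.0]]
contact_force: [-0.5, -0.7, -4.1]
width: 29.1
gripper_force: 69.7
```

```bash
python3 - <<'E'
from h import *
s=st(); w=cap('wrist'); caps(w,s,s['tcp_pos'][2]+49)
E
```

```text
26.3 [ 614.6 -307.5  115.1] [[-0.134, 0.991, -0.008], [0.991, 0.134, 0.004], [0.005, -0.007, -1.0]] [-0.5 -0.7 -4.1] 29.0965713744201 69.70420718193054
cap 1626 [107.7 220.2] [ 38.8 -49.6] [ 560.6 -275.9]
cap 4351 [280.7 320.4] [5.7 0.3] [ 614.6 -302. ]
```

>>> play_rows:
  targets:
    - {"dx":0,"dy":0,"dz":0.04,"spin":0,"fingers":0.015}
    - {"dx":0,"dy":0,"dz":0.07,"spin":0,"fingers":0.015}
    - {"dx":0,"dy":0,"dz":0.079,"spin":0,"fingers":0.015}
    - {"dx":0,"dy":0,"dz":0.082,"spin":0,"fingers":0.015}
    - {"dx":0,"dy":0,"dz":0.083,"spin":0,"fingers":0.015}

```text
time_s: 26.85
tcp_pos: [618.2, -309.1, 38.0]
ee_rot: [[-0.135, 0.991, 0.003], [0.991, 0.135, -0.001], [-0.002, 0.003, -1.0]]
contact_force: [-0.5, -0.5, -2.6]
width: 29.5
gripper_force: 69.7
```

>>> play_rows:
  targets:
    - {"dx":0,"dy":0,"dz":0.001,"spin":0,"fingers":0.015}
    - {"dx":0,"dy":0,"dz":0.001,"spin":0,"fingers":0.05}
    - {"dx":0,"dy":0,"dz":0.001,"spin":0,"fingers":0.05}
    - {"dx":0,"dy":0,"dz":0.0,"spin":0,"fingers":0.055}
    - {"dx":0,"dy":0,"dz":-0.02,"spin":0,"fingers":0.055}

```text
time_s: 27.35
tcp_pos: [615.5, -307.9, 54.5]
ee_rot: [[-0.134, 0.991, -0.004], [0.991, 0.134, 0.002], [0.003, -0.004, -1.0]]
contact_force: [-0.8, 0.5, 0.7]
width: 55.3
gripper_force: 0.0
```

>>> play_rows:
  targets:
    - {"dx":0,"dy":0,"dz":-0.05,"spin":0,"fingers":0.055}
    - {"dx":0,"dy":0,"dz":-0.1,"spin":0,"fingers":0.055}
    - {"dx":0.01,"dy":0,"dz":-0.14,"spin":0,"fingers":0.055}
    - {"dx":0.04,"dy":0,"dz":-0.15,"spin":0,"fingers":0.055}
    - {"dx":0.04,"dy":0,"dz":-0.15,"spin":0,"fingers":0.055}

```text
time_s: 27.85
tcp_pos: [612.5, -266.9, 210.5]
ee_rot: [[-0.137, 0.991, 0.006], [0.991, 0.137, -0.001], [-0.002, 0.006, -1.0]]
contact_force: [0.3, -0.2, -0.4]
width: 55.1
gripper_force: 0.0
```

>>> play_rows:
  targets:
    - {"dx":0.044,"dy":-0.01,"dz":0,"spin":0,"fingers":0.055}
    - {"dx":0.088,"dy":-0.02,"dz":0,"spin":0,"fingers":0.055}
    - {"dx":0.132,"dy":-0.03,"dz":0,"spin":0,"fingers":0.055}
    - {"dx":0.176,"dy":-0.04,"dz":0,"spin":0,"fingers":0.055}
    - {"dx":0.22,"dy":-0.05,"dz":0,"spin":0,"fingers":0.055}

```text
time_s: 28.35
tcp_pos: [531.5, -56.7, 205.9]
ee_rot: [[-0.134, 0.991, -0.0], [0.991, 0.134, -0.0], [-0.0, -0.0, -1.0]]
contact_force: [0.8, 0.2, 0.3]
width: 55.1
gripper_force: 0.0
```

>>> play_rows:
  targets:
    - {"dx":0.044,"dy":-0.01,"dz":0,"spin":0,"fingers":0.055}
    - {"dx":0.088,"dy":-0.02,"dz":0,"spin":0,"fingers":0.055}
    - {"dx":0.132,"dy":-0.03,"dz":0,"spin":0,"fingers":0.055}
    - {"dx":0.176,"dy":-0.04,"dz":0,"spin":0,"fingers":0.055}
    - {"dx":0.22,"dy":-0.048,"dz":0,"spin":0,"fingers":0.055}

```text
time_s: 28.85
tcp_pos: [454.3, 154.9, 206.1]
ee_rot: [[-0.134, 0.991, -0.0], [0.991, 0.134, -0.0], [-0.0, -0.0, -1.0]]
contact_force: [0.6, 0.5, -0.6]
width: 54.8
gripper_force: 0.0
```

>>> play_rows:
  targets:
    - {"dx":0.04,"dy":0,"dz":0,"spin":0,"fingers":0.055}
    - {"dx":0.067,"dy":0,"dz":0,"spin":0,"fingers":0.055}
    - {"dx":0.067,"dy":0,"dz":0,"spin":0,"fingers":0.055}

```text
time_s: 29.15
tcp_pos: [446.0, 222.6, 206.0]
ee_rot: [[-0.138, 0.99, -0.0], [0.99, 0.138, 0.001], [0.001, 0.0, -1.0]]
contact_force: [-0.4, -0.3, -0.4]
width: 55.0
gripper_force: 0.0
```

```bash
python3 -c "from h import *;chk()"
```

```text
29.15 [446.  222.6 206. ] [[-0.138, 0.99, -0.0], [0.99, 0.138, 0.001], [0.001, 0.0, -1.0]] [-0.4 -0.3 -0.4] 55.00029673357587 0.0
cap 829 [125.   57.6] [ 100.8 -105.1] [327.9 307.9]
cap 701 [ 65.1 180.2] [  15.9 -160.6] [284.7 216.2]
cap 744 [278.6 201.9] [-0.8 -1.3] [444.8 221.7]
cap 613 [135.4 272.6] [ -60.4 -117.1] [338.3 146.7]
cap 123 [307.2 358. ] [-143.1   23.6] [489.2  84.2]
45 [301.7 134.7] [407. 362.]
44 [265.6 138.5] [330. 291.]
44 [231.5 148.6] [284. 193.]
63 [289.1 154. ] [435. 238.]
49 [232.5 165.6] [343. 116.]
141 [297.  226.6] [600. -27.]
21 [265.8 222. ] [540. -44.]
186 [162.5 310.8] [ 523. -313.]
225 [214.9 335.8] [ 621. -310.]
228 [122.3 348.8] [ 523. -391.]
[(798, array([281.9, 230. ]))]
```

>>> play_rows:
  targets:
    - {"dx":-0.001,"dy":-0.001,"dz":0.04,"spin":0,"fingers":0.055}
    - {"dx":-0.001,"dy":-0.001,"dz":0.08,"spin":0,"fingers":0.055}
    - {"dx":-0.001,"dy":-0.001,"dz":0.12,"spin":0,"fingers":0.055}
    - {"dx":-0.001,"dy":-0.001,"dz":0.15,"spin":0,"fingers":0.055}
    - {"dx":-0.001,"dy":-0.001,"dz":0.156,"spin":0,"fingers":0.055}

```text
time_s: 29.75
tcp_pos: [443.4, 216.4, 47.3]
ee_rot: [[-0.133, 0.991, -0.007], [0.991, 0.133, -0.003], [-0.003, -0.007, -1.0]]
contact_force: [-0.1, -0.2, -0.4]
width: 54.9
gripper_force: 0.0
```

>>> play_rows:
  targets:
    - {"dx":0,"dy":0,"dz":0,"spin":0,"fingers":0.015}
    - {"dx":0,"dy":0,"dz":0,"spin":0,"fingers":0.015}
    - {"dx":0,"dy":0,"dz":0,"spin":0,"fingers":0.015}
    - {"dx":0,"dy":0,"dz":0,"spin":0,"fingers":0.015}
    - {"dx":0,"dy":0,"dz":0,"spin":0,"fingers":0.015}
  squeeze: 70

```text
time_s: 30.25
tcp_pos: [446.2, 219.3, 51.5]
ee_rot: [[-0.135, 0.991, 0.002], [0.991, 0.135, 0.001], [0.001, 0.003, -1.0]]
contact_force: [-0.2, -0.5, 4.3]
width: 29.4
gripper_force: 69.8
```

>>> play_rows:
  targets:
    - {"dx":-0.015,"dy":0,"dz":0,"spin":0,"fingers":0.015}
    - {"dx":-0.03,"dy":0,"dz":0,"spin":0,"fingers":0.015}
    - {"dx":-0.045,"dy":0,"dz":0,"spin":0,"fingers":0.015}
    - {"dx":-0.06,"dy":0,"dz":0,"spin":0,"fingers":0.015}
    - {"dx":-0.075,"dy":0,"dz":0,"spin":0,"fingers":0.015}

```text
time_s: 30.75
tcp_pos: [456.7, 144.6, 51.5]
ee_rot: [[-0.134, 0.991, 0.003], [0.991, 0.134, 0.002], [0.002, 0.003, -1.0]]
contact_force: [-0.1, 4.7, 6.2]
width: 29.3
gripper_force: 70.3
```

>>> play_rows:
  targets:
    - {"dx":-0.015,"dy":0,"dz":0,"spin":0,"fingers":0.015}
    - {"dx":-0.03,"dy":0,"dz":0,"spin":0,"fingers":0.015}
    - {"dx":-0.045,"dy":0,"dz":0,"spin":0,"fingers":0.015}
    - {"dx":-0.06,"dy":0,"dz":0,"spin":0,"fingers":0.015}
    - {"dx":-0.075,"dy":0,"dz":0,"spin":0,"fingers":0.015}

```text
time_s: 31.25
tcp_pos: [466.6, 70.1, 51.5]
ee_rot: [[-0.133, 0.991, 0.003], [0.991, 0.133, 0.002], [0.002, 0.003, -1.0]]
contact_force: [-1.0, 4.8, 7.7]
width: 28.9
gripper_force: 70.5
```

>>> play_rows:
  targets:
    - {"dx":-0.015,"dy":0,"dz":0,"spin":0,"fingers":0.015}
    - {"dx":-0.03,"dy":0,"dz":0,"spin":0,"fingers":0.015}
    - {"dx":-0.045,"dy":0,"dz":0,"spin":0,"fingers":0.015}
    - {"dx":-0.06,"dy":0,"dz":0,"spin":0,"fingers":0.015}
    - {"dx":-0.075,"dy":0,"dz":0,"spin":0,"fingers":0.015}

```text
time_s: 31.75
tcp_pos: [476.2, -4.3, 51.5]
ee_rot: [[-0.133, 0.991, 0.002], [0.991, 0.133, 0.002], [0.002, 0.002, -1.0]]
contact_force: [-1.5, 6.2, 8.4]
width: 29.0
gripper_force: 70.6
```

>>> play_rows:
  targets:
    - {"dx":-0.012,"dy":0,"dz":0,"spin":0,"fingers":0.015}
    - {"dx":-0.02,"dy":0,"dz":0,"spin":0,"fingers":0.015}
    - {"dx":-0.02,"dy":0,"dz":0,"spin":0,"fingers":0.015}

```text
time_s: 32.05
tcp_pos: [479.0, -25.0, 51.5]
ee_rot: [[-0.133, 0.991, 0.002], [0.991, 0.133, 0.0], [-0.0, 0.002, -1.0]]
contact_force: [-0.8, -1.0, 8.7]
width: 29.2
gripper_force: 70.7
```

```bash
python3 - <<'E'
from h import *
s=st(); w=cap('wrist'); caps(w,s,s['tcp_pos'][2]+49)
E
```

```text
32.05 [479.  -25.   51.5] [[-0.133, 0.991, 0.002], [0.991, 0.133, 0.0], [-0.0, 0.002, -1.0]] [-0.8 -1.   8.7] 29.204790692166046 70.6541633605957
cap 1501 [346.9 170.5] [53.5 18.5] [490.1  30.5]
cap 2916 [533.5 194.5] [46.6 71.4] [543.4  30.7]
cap 4353 [280.7 317.2] [6.9 0.3] [478.3 -18.2]
```

>>> play_rows:
  targets:
    - {"dx":0,"dy":0,"dz":-0.02,"spin":0,"fingers":0.015}
    - {"dx":0,"dy":0,"dz":-0.05,"spin":0,"fingers":0.015}
    - {"dx":0,"dy":0,"dz":-0.09,"spin":0,"fingers":0.015}
    - {"dx":-0.02,"dy":0.01,"dz":-0.11,"spin":0,"fingers":0.015}
    - {"dx":-0.06,"dy":0.02,"dz":-0.11,"spin":0,"fingers":0.015}

```text
time_s: 32.6
tcp_pos: [507.5, -80.6, 163.6]
ee_rot: [[-0.138, 0.99, 0.006], [0.99, 0.138, -0.001], [-0.001, 0.006, -1.0]]
contact_force: [1.6, 0.6, -2.4]
width: 29.0
gripper_force: 69.9
```

>>> play_rows:
  targets:
    - {"dx":-0.044,"dy":0.01,"dz":0,"spin":0,"fingers":0.015}
    - {"dx":-0.088,"dy":0.02,"dz":0,"spin":0,"fingers":0.015}
    - {"dx":-0.132,"dy":0.03,"dz":0,"spin":0,"fingers":0.015}
    - {"dx":-0.176,"dy":0.04,"dz":0,"spin":0,"fingers":0.015}
    - {"dx":-0.22,"dy":0.05,"dz":0,"spin":0,"fingers":0.015}

```text
time_s: 33.1
tcp_pos: [584.4, -294.3, 159.5]
ee_rot: [[-0.134, 0.991, -0.002], [0.991, 0.134, 0.001], [0.001, -0.002, -1.0]]
contact_force: [0.6, 1.3, -1.8]
width: 29.2
gripper_force: 69.9
```

>>> play_rows:
  targets:
    - {"dx":-0.04,"dy":0.009,"dz":0,"spin":0,"fingers":0.015}
    - {"dx":-0.08,"dy":0.017,"dz":0,"spin":0,"fingers":0.015}
    - {"dx":-0.1,"dy":0.019,"dz":0.01,"spin":0,"fingers":0.015}
    - {"dx":-0.1,"dy":0.019,"dz":0.04,"spin":0,"fingers":0.015}
    - {"dx":-0.1,"dy":0.019,"dz":0.04,"spin":0,"fingers":0.015}

```text
time_s: 33.6
tcp_pos: [613.7, -387.2, 114.1]
ee_rot: [[-0.133, 0.991, -0.011], [0.991, 0.133, 0.007], [0.008, -0.01, -1.0]]
contact_force: [-0.0, 1.3, -3.5]
width: 29.3
gripper_force: 69.7
```

```bash
python3 - <<'E'
from h import *
s=st(); w=cap('wrist'); caps(w,s,s['tcp_pos'][2]+49)
E
```

```text
33.6 [ 613.7 -387.2  114.1] [[-0.133, 0.991, -0.011], [0.991, 0.133, 0.007], [0.008, -0.01, -1.0]] [-0.   1.3 -3.5] 29.30144144413273 69.65812683105469
cap 1965 [106.5  65.6] [ 80.5 -44.4] [ 559.5 -313.7]
cap 1823 [311.9  89.7] [74.6  8.4] [ 612.6 -312.5]
cap 1635 [109.8 218.9] [ 39.1 -49.1] [ 560.3 -355.3]
cap 4318 [280.8 317.2] [6.8 0.4] [ 613.7 -380.7]
```

>>> play_rows:
  targets:
    - {"dx":0,"dy":0,"dz":0.04,"spin":0,"fingers":0.015}
    - {"dx":0,"dy":0,"dz":0.07,"spin":0,"fingers":0.015}
    - {"dx":0,"dy":0,"dz":0.079,"spin":0,"fingers":0.015}
    - {"dx":0,"dy":0,"dz":0.082,"spin":0,"fingers":0.015}
    - {"dx":0,"dy":0,"dz":0.083,"spin":0,"fingers":0.015}

```text
time_s: 34.15
tcp_pos: [618.7, -388.6, 39.1]
ee_rot: [[-0.135, 0.991, 0.002], [0.991, 0.135, -0.001], [-0.002, 0.002, -1.0]]
contact_force: [0.1, 0.3, -2.2]
width: 29.1
gripper_force: 69.8
```

>>> play_rows:
  targets:
    - {"dx":0,"dy":0,"dz":0.001,"spin":0,"fingers":0.015}
    - {"dx":0,"dy":0,"dz":0.001,"spin":0,"fingers":0.05}
    - {"dx":0,"dy":0,"dz":0.001,"spin":0,"fingers":0.05}
    - {"dx":0,"dy":0,"dz":0.0,"spin":0,"fingers":0.055}
    - {"dx":0,"dy":0,"dz":-0.02,"spin":0,"fingers":0.055}

```text
time_s: 34.65
tcp_pos: [616.2, -387.4, 55.1]
ee_rot: [[-0.134, 0.991, -0.004], [0.991, 0.134, 0.003], [0.004, -0.004, -1.0]]
contact_force: [-0.1, -0.0, -0.7]
width: 55.0
gripper_force: 0.0
```

>>> play_rows:
  targets:
    - {"dx":0,"dy":0,"dz":-0.05,"spin":0,"fingers":0.06}
    - {"dx":0,"dy":0,"dz":-0.1,"spin":0,"fingers":0.06}
    - {"dx":0.01,"dy":0,"dz":-0.14,"spin":0,"fingers":0.06}
    - {"dx":0.04,"dy":0,"dz":-0.15,"spin":0,"fingers":0.06}
    - {"dx":0.08,"dy":0,"dz":-0.15,"spin":0,"fingers":0.06}

```text
time_s: 35.15
tcp_pos: [608.1, -310.3, 211.0]
ee_rot: [[-0.132, 0.991, 0.007], [0.991, 0.132, -0.004], [-0.005, 0.006, -1.0]]
contact_force: [0.2, 1.0, 0.4]
width: 60.1
gripper_force: 0.0
```

>>> play_rows:
  targets:
    - {"dx":0.044,"dy":0,"dz":0,"spin":0,"fingers":0.06}
    - {"dx":0.088,"dy":-0.002,"dz":0,"spin":0,"fingers":0.06}
    - {"dx":0.132,"dy":-0.004,"dz":0,"spin":0,"fingers":0.06}
    - {"dx":0.176,"dy":-0.006,"dz":0,"spin":0,"fingers":0.06}
    - {"dx":0.22,"dy":-0.009,"dz":0,"spin":0,"fingers":0.06}

```text
time_s: 35.65
tcp_pos: [568.1, -90.7, 208.0]
ee_rot: [[-0.134, 0.991, 0.002], [0.991, 0.134, -0.0], [-0.0, 0.001, -1.0]]
contact_force: [0.9, 0.4, 0.1]
width: 60.1
gripper_force: 0.0
```

>>> play_rows:
  targets:
    - {"dx":0.03,"dy":0,"dz":0,"spin":0,"fingers":0.06}
    - {"dx":0.03,"dy":0,"dz":0,"spin":0,"fingers":0.06}
    - {"dx":0.03,"dy":0,"dz":0,"spin":0,"fingers":0.06}

```text
time_s: 35.95
tcp_pos: [564.6, -62.3, 208.0]
ee_rot: [[-0.136, 0.991, 0.001], [0.991, 0.136, -0.001], [-0.001, 0.001, -1.0]]
contact_force: [0.2, 0.6, 0.8]
width: 59.9
gripper_force: 0.0
```

```bash
python3 - <<'E'
from h import *
chk()
s=manip.sense(); w=cap('wrist','w20'); T=np.array(s['ee_rot'])
ct=max(blobs(yellow(w),60),key=lambda b:b[0])[2]
for p in cv2.approxPolyDP(ct,3,True).reshape(-1,2): print(p,*[np.round((ray(w,p,z)-s['tcp_pos'])@T,1)[:2] for z in(55,20)])
E
```

```text
35.95 [564.6 -62.3 208. ] [[-0.136, 0.991, 0.001], [0.991, 0.136, -0.001], [-0.001, 0.001, -1.0]] [0.2 0.6 0.8] 59.8738174442803 0.0
cap 692 [309.8  89.6] [80.3 20.6] [574.3  20. ]
35 [265.5 139.1] [332. 288.]
43 [231.5 148.5] [283. 193.]
48 [232.5 165.6] [343. 116.]
148 [297.1 226.7] [601. -27.]
21 [265.7 221.7] [539. -43.]
200 [162.4 310.4] [ 523. -313.]
220 [214.9 335.8] [ 621. -310.]
249 [122.7 348.5] [ 523. -390.]
279 [177.3 380.2] [ 622. -388.]
[(802, array([281.9, 230.1]))]
[256   0] [146.8 -18.6] [155.8 -20.8]
[258 162] [ 22.2 -19.3] [ 16.4 -21.7]
[295 166] [18.7 12.8] [12.5 14.2]
[299  87] [83.8 15.2] [85.3 17. ]
[265   0] [146.8 -11.7] [155.8 -13.2]
```

>>> play_rows:
  targets:
    - {"dx":0.025,"dy":-0.001,"dz":0.03,"spin":0,"fingers":0.06}
    - {"dx":0.043,"dy":-0.0015,"dz":0.07,"spin":0,"fingers":0.06}
    - {"dx":0.043,"dy":-0.0015,"dz":0.11,"spin":0,"fingers":0.06}
    - {"dx":0.043,"dy":-0.0015,"dz":0.15,"spin":0,"fingers":0.06}
    - {"dx":0.043,"dy":-0.0015,"dz":0.175,"spin":0,"fingers":0.06}

```text
time_s: 36.6
tcp_pos: [555.8, -21.1, 29.4]
ee_rot: [[-0.133, 0.991, -0.004], [0.991, 0.133, 0.0], [0.001, -0.004, -1.0]]
contact_force: [0.6, 0.7, -0.6]
width: 59.9
gripper_force: 0.0
```

>>> play_rows:
  targets:
    - {"dx":0,"dy":0,"dz":0.002,"spin":0,"fingers":0.05}
    - {"dx":0,"dy":0,"dz":0.002,"spin":0,"fingers":0.02}
    - {"dx":0,"dy":0,"dz":0.002,"spin":0,"fingers":0.02}
    - {"dx":0,"dy":0,"dz":0.002,"spin":0,"fingers":0.02}
    - {"dx":0,"dy":0,"dz":0.002,"spin":0,"fingers":0.02}
  squeeze: 80

```text
time_s: 37.1
tcp_pos: [557.4, -20.9, 31.1]
ee_rot: [[-0.135, 0.991, 0.001], [0.991, 0.135, -0.001], [-0.001, 0.001, -1.0]]
contact_force: [-2.0, -3.8, -2.5]
width: 34.4
gripper_force: 81.9
```

>>> play_rows:
  targets:
    - {"dx":0,"dy":0,"dz":0,"spin":0,"fingers":0.02}

```text
time_s: 37.2
tcp_pos: [557.3, -20.7, 31.1]
ee_rot: [[-0.135, 0.991, 0.001], [0.991, 0.135, -0.001], [-0.001, 0.001, -1.0]]
contact_force: [-2.5, -4.5, -0.7]
width: 34.8
gripper_force: 82.1
```

Gripped. Pull it straight out.

>>> play_rows:
  targets:
    - {"dx":-0.008,"dy":0,"dz":0,"spin":0,"fingers":0.02}
    - {"dx":-0.018,"dy":0,"dz":0,"spin":0,"fingers":0.02}
    - {"dx":-0.03,"dy":0,"dz":0,"spin":0,"fingers":0.02}
    - {"dx":-0.045,"dy":0,"dz":0,"spin":0,"fingers":0.02}
    - {"dx":-0.06,"dy":0,"dz":0,"spin":0,"fingers":0.02}

```text
time_s: 37.7
tcp_pos: [565.5, -80.6, 30.7]
ee_rot: [[-0.135, 0.991, 0.0], [0.991, 0.135, 0.0], [0.0, 0.001, -1.0]]
contact_force: [-2.2, 3.2, 2.6]
width: 34.3
gripper_force: 82.6
```

>>> play_rows:
  targets:
    - {"dx":-0.015,"dy":0,"dz":0,"spin":0,"fingers":0.02}
    - {"dx":-0.03,"dy":0.001,"dz":0,"spin":0,"fingers":0.02}
    - {"dx":-0.045,"dy":0.002,"dz":0,"spin":0,"fingers":0.02}
    - {"dx":-0.06,"dy":0.003,"dz":0,"spin":0,"fingers":0.02}

```text
time_s: 38.1
tcp_pos: [576.9, -140.1, 30.5]
ee_rot: [[-0.134, 0.991, 0.001], [0.991, 0.134, 0.0], [0.0, 0.001, -1.0]]
contact_force: [-1.4, 1.8, 2.2]
width: 34.6
gripper_force: 82.6
```

```bash
python3 - <<'E'
from h import *
s=st(); w=cap('wrist'); T=np.array(s['ee_rot']); zt=s['tcp_pos'][2]+25
ct=max(blobs(yellow(w),60),key=lambda b:b[0])[2]
for p in cv2.approxPolyDP(ct,4,True).reshape(-1,2): print(p,np.round((ray(w,p,zt)-s['tcp_pos'])@T,1)[:2])
a=cap('scene');h=hsv(a);m=cv2.inRange(h,(0,170,80),(8,255,255))|cv2.inRange(h,(172,170,80),(180,255,255))
for b in blobs(m,10): print(b[0],b[1])
E
```

```text
38.1 [ 576.9 -140.1   30.5] [[-0.134, 0.991, 0.001], [0.991, 0.134, 0.0], [0.0, 0.001, -1.0]] [-1.4  1.8  2.2] 34.59963787430457 82.6456081867218
[223   0] [101.3 -17.2]
[225  39] [ 90.5 -17.1]
[238  58] [ 85.  -13.2]
[244  96] [ 73.5 -11.7]
[241 158] [ 53.2 -13.3]
[231 171] [ 48.7 -16.9]
[238 345] [-22.8 -16.9]
[323 346] [-23.2  17.5]
[330 193] [40.8 17.7]
[251   0] [101.3  -8.7]
46 [301.8 134.6]
178 [288.2 224.3]
201 [162.4 310.3]
217 [215. 336.]
251 [122.7 348.5]
280 [177.4 380.2]
```

>>> play_rows:
  targets:
    - {"dx":0,"dy":0,"dz":-0.03,"spin":0,"fingers":0.02}
    - {"dx":0,"dy":0,"dz":-0.07,"spin":0,"fingers":0.02}
    - {"dx":0.01,"dy":0,"dz":-0.11,"spin":0,"fingers":0.02}
    - {"dx":0.04,"dy":0,"dz":-0.13,"spin":0,"fingers":0.02}
    - {"dx":0.08,"dy":0.01,"dz":-0.13,"spin":0,"fingers":0.02}

```text
time_s: 38.7
tcp_pos: [576.7, -58.9, 163.7]
ee_rot: [[-0.132, 0.991, 0.007], [0.991, 0.132, -0.002], [-0.003, 0.006, -1.0]]
contact_force: [1.5, 0.8, -1.7]
width: 34.6
gripper_force: 82.3
```

>>> play_rows:
  targets:
    - {"dx":0.04,"dy":0.012,"dz":0,"spin":0,"fingers":0.02}
    - {"dx":0.08,"dy":0.024,"dz":0,"spin":0,"fingers":0.02}
    - {"dx":0.12,"dy":0.036,"dz":0,"spin":0,"fingers":0.02}
    - {"dx":0.16,"dy":0.05,"dz":0,"spin":0,"fingers":0.02}
    - {"dx":0.2,"dy":0.07,"dz":0,"spin":0,"fingers":0.02}

```text
time_s: 39.2
tcp_pos: [617.2, 151.1, 159.7]
ee_rot: [[-0.135, 0.991, -0.001], [0.991, 0.135, -0.001], [-0.001, -0.001, -1.0]]
contact_force: [0.8, -0.4, -1.7]
width: 34.5
gripper_force: 82.3
```

>>> play_rows:
  targets:
    - {"dx":0.03,"dy":0.02,"dz":0,"spin":0,"fingers":0.02}
    - {"dx":0.04,"dy":0.033,"dz":0.02,"spin":0,"fingers":0.02}
    - {"dx":0.04,"dy":0.033,"dz":0.04,"spin":0,"fingers":0.02}
    - {"dx":0.04,"dy":0.033,"dz":0.04,"spin":0,"fingers":0.02}
    - {"dx":0.04,"dy":0.033,"dz":0.04,"spin":0,"fingers":0.02}

```text
time_s: 39.7
tcp_pos: [644.8, 193.4, 119.7]
ee_rot: [[-0.135, 0.991, -0.001], [0.991, 0.135, -0.001], [-0.001, -0.002, -1.0]]
contact_force: [0.4, -0.1, -2.1]
width: 34.7
gripper_force: 82.2
```

```bash
python3 - <<'E'
from h import *
s=st(); w=cap('wrist','w21'); T=np.array(s['ee_rot'])
m=cv2.inRange(hsv(w),(0,0,0),(180,255,45)); m[230:]=0
print('mat blobs')
for b in blobs(m,300):
    print(b[:2]); 
    for p in cv2.approxPolyDP(b[2],5,True).reshape(-1,2): print(p,np.round(ray(w,p,4)[:2]))
ct=max(blobs(yellow(w),60),key=lambda b:b[0])[2]
for p in cv2.approxPolyDP(ct,4,True).reshape(-1,2): print(p,np.round((ray(w,p,s['tcp_pos'][2]+25)-s['tcp_pos'])@T,1)[:2])
E
```

```text
39.7 [644.8 193.4 119.7] [[-0.135, 0.991, -0.001], [0.991, 0.135, -0.001], [-0.001, -0.002, -1.0]] [ 0.4 -0.1 -2.1] 34.734018147261835 82.24403500556946
mat blobs
(11892, array([320.4,  70.2]))
[255   0] [609. 327.]
[332 191] [684. 204.]
[331 225] [688. 177.]
[372  13] [688. 330.]
[304   0] [642. 332.]
[223   0] [101.3 -17.2]
[231 186] [ 43.4 -17.1]
[238 193] [ 40.8 -14.7]
[231 195] [ 40.1 -17.2]
[233 240] [ 23.  -17.2]
[233 195] [ 40.1 -16.5]
[324 193] [40.8 15.6]
[325 186] [43.4 15.9]
[330 195] [40.1 17.7]
[326 253] [17.8 17.2]
[330 193] [40.8 17.7]
[254   3] [100.5  -7.8]
```

>>> play_rows:
  targets:
    - {"dx":0,"dy":0,"dz":0.04,"spin":0,"fingers":0.02}
    - {"dx":0,"dy":0,"dz":0.08,"spin":0,"fingers":0.02}
    - {"dx":0,"dy":0,"dz":0.096,"spin":0,"fingers":0.02}
    - {"dx":0,"dy":0,"dz":0.102,"spin":0,"fingers":0.02}
    - {"dx":0,"dy":0,"dz":0.103,"spin":0,"fingers":0.02}

```text
time_s: 40.25
tcp_pos: [645.8, 193.4, 18.1]
ee_rot: [[-0.134, 0.991, 0.001], [0.991, 0.134, 0.0], [0.0, 0.001, -1.0]]
contact_force: [-0.6, -0.5, -1.5]
width: 35.0
gripper_force: 82.2
```

>>> play_rows:
  targets:
    - {"dx":0,"dy":0,"dz":0.001,"spin":0,"fingers":0.02}
    - {"dx":0,"dy":0,"dz":0.001,"spin":0,"fingers":0.02}

```text
time_s: 40.45
tcp_pos: [646.3, 193.9, 18.1]
ee_rot: [[-0.134, 0.991, 0.003], [0.991, 0.134, 0.001], [0.001, 0.003, -1.0]]
contact_force: [0.7, -0.2, -1.1]
width: 34.1
gripper_force: 82.2
```

>>> play_rows:
  targets:
    - {"dx":0,"dy":0,"dz":0.001,"spin":0,"fingers":0.02}
    - {"dx":0,"dy":0,"dz":0.002,"spin":0,"fingers":0.02}
    - {"dx":0,"dy":0,"dz":0.003,"spin":0,"fingers":0.02}

```text
time_s: 40.75
tcp_pos: [645.5, 193.8, 14.7]
ee_rot: [[-0.135, 0.991, 0.001], [0.991, 0.135, 0.0], [0.0, 0.001, -1.0]]
contact_force: [-3.7, -0.0, 10.0]
width: 34.7
gripper_force: 83.6
```

>>> play_rows:
  targets:
    - {"dx":0,"dy":0,"dz":0.001,"spin":0,"fingers":0.02}

```text
time_s: 40.85
tcp_pos: [645.6, 193.8, 14.7]
ee_rot: [[-0.135, 0.991, 0.001], [0.991, 0.135, 0.0], [0.0, 0.001, -1.0]]
contact_force: [-3.9, -2.0, 14.6]
width: 34.4
gripper_force: 84.0
```

Contact on the mat; release and withdraw upward.

>>> play_rows:
  targets:
    - {"dx":0,"dy":0,"dz":-0.002,"spin":0,"fingers":0.02}
    - {"dx":0,"dy":0,"dz":-0.002,"spin":0,"fingers":0.065}
    - {"dx":0,"dy":0,"dz":-0.002,"spin":0,"fingers":0.065}
    - {"dx":0,"dy":0,"dz":-0.002,"spin":0,"fingers":0.065}
    - {"dx":0,"dy":0,"dz":-0.02,"spin":0,"fingers":0.065}

```text
time_s: 41.35
tcp_pos: [643.2, 193.1, 29.7]
ee_rot: [[-0.134, 0.991, -0.006], [0.991, 0.134, -0.001], [-0.001, -0.006, -1.0]]
contact_force: [-0.2, 0.2, -1.3]
width: 65.1
gripper_force: 0.0
```

>>> play_rows:
  targets:
    - {"dx":0,"dy":0,"dz":-0.05,"spin":0,"fingers":0.065}
    - {"dx":0,"dy":0,"dz":-0.1,"spin":0,"fingers":0.065}
    - {"dx":0,"dy":0,"dz":-0.15,"spin":0,"fingers":0.065}
    - {"dx":0,"dy":-0.03,"dz":-0.2,"spin":0,"fingers":0.065}
    - {"dx":0,"dy":-0.06,"dz":-0.24,"spin":0,"fingers":0.065}

```text
time_s: 41.85
tcp_pos: [590.5, 186.2, 267.4]
ee_rot: [[-0.134, 0.991, 0.001], [0.991, 0.134, 0.0], [0.0, 0.001, -1.0]]
contact_force: [0.4, 0.3, 0.6]
width: 65.1
gripper_force: 0.0
```

>>> play_rows:
  targets:
    - {"dx":0,"dy":-0.04,"dz":-0.03,"spin":0,"fingers":0.065}
    - {"dx":0,"dy":-0.05,"dz":-0.05,"spin":0,"fingers":0.065}
    - {"dx":0,"dy":-0.05,"dz":-0.05,"spin":0,"fingers":0.065}
    - {"dx":0,"dy":-0.05,"dz":-0.05,"spin":0,"fingers":0.065}
    - {"dx":0,"dy":-0.05,"dz":-0.05,"spin":0,"fingers":0.065}

```text
time_s: 42.35
tcp_pos: [541.2, 179.4, 313.4]
ee_rot: [[-0.134, 0.991, -0.003], [0.991, 0.134, -0.001], [-0.001, -0.003, -1.0]]
contact_force: [-0.0, -0.0, 0.0]
width: 65.0
gripper_force: 0.0
```

```bash
python3 - <<'E'
from h import *
chk(); s=manip.sense()
w=cap('wrist'); a=cap('scene')
ct=max(blobs(yellow(w),60),key=lambda b:b[0])[2]
for p in cv2.approxPolyDP(ct,3,True).reshape(-1,2): print(p,*[np.round(ray(w,p,z)[:2],1) for z in(39,4)])
cv2.imwrite('pics/m9.png',np.hstack([cv2.resize(w['pixels'],(400,300)),cv2.resize(a['pixels'],(400,300))])[:,:,::-1])
E
```

```text
42.35 [541.2 179.4 313.4] [[-0.134, 0.991, -0.003], [0.991, 0.134, -0.001], [-0.001, -0.003, -1.0]] [-0. -0.  0.] 65.02262489669023 0.0
cap 482 [75.9 11.2] [ 153.8 -191.5] [330.1 305.9]
cap 397 [ 34.3 108.1] [  66.3 -248.2] [285.7 211.6]
cap 366 [ 91.2 184.4] [ -12.6 -202.9] [341.1 139.5]
cap 95 [220.3 274.6] [-119.7  -69.6] [487.6  51.3]
cap 336 [275.8 282.5] [-129.8   -5.3] [552.7  49.9]
46 [301.8 134.6] [407. 363.]
45 [265.6 138.5] [330. 291.]
43 [231.5 148.5] [283. 193.]
49 [232.5 165.6] [343. 116.]
116 [261.2 220.4] [529. -44.]
72 [288.5 218.9] [574. -13.]
14 [286.9 233.1] [593. -55.]
198 [162.5 310.4] [ 523. -313.]
214 [215.  336.1] [ 621. -310.]
249 [122.7 348.5] [ 523. -390.]
275 [177.1 380.2] [ 621. -388.]
[(583, array([359.2, 198.9]))]
[359  63] [612.9 304.8] [619.7 309.4]
[352  68] [606.1 298.6] [612.3 302.6]
[347 177] [624.3 173.7] [632.  167.3]
[354 184] [634.6 166.2] [643.2 159.1]
[379 183] [665.2 171.6] [676.3 165. ]
[384 128] [656.7 238.1] [667.1 237.1]
```

View pics/m9.png

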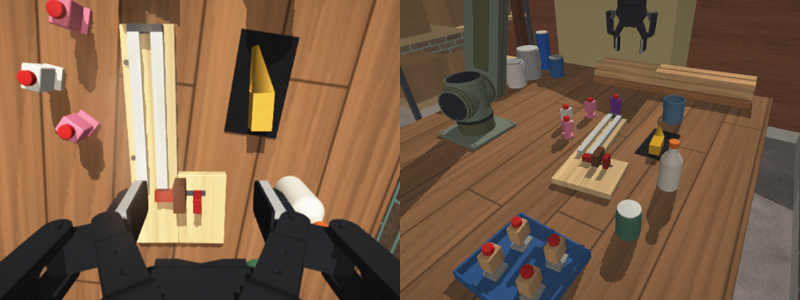

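The picture shows four dogs standing in the tray, an empty slot, the catch shut, the wedge flat on the mat, and nothing else disturbed. Handing in.

```bash
python3 -c "from cell import manip;print(manip.sign_off())"
```

```text
the job is handed in; nothing more can be done
None
```

The job is done and handed in: all four dogs present are in the blue tray, the slot is empty, the catch is shut, and the wedge lies flat on the mat; the arm never went near the glue bottle, mug, tin or look-alikes (about 43 s of robot time).

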